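# Nest the kidney dishes on the scale, tare them and weigh a vial

## Task

Weigh the green-capped vial in a nest of dishes: first lift it out of the scale's steel weighing dish and stand it upright on the green note pad on the bench in front of the scale, then nest every loose kidney-shaped dish on the weighing dish, each turned the same way round as the dish below and fully home, in any order. Then tare the scale by turning the knurled bezel of its dial until the red zero mark lies exactly under the tip of the needle, let go, and last stand the vial upright on the floor of the topmost dish, at its waist, with the dishes still nested. Do not knock over or push about the other things on the bench (glue bottle, tally counter, pin tin, eraser).

Things in the scene. Friction and masses are not known exactly. Their poses are not given: they have to be found in the camera images.
- pan_c (a point): steel weighing dish of the scale: same shape, size and axes as the loose dishes; cannot be lifted or turned, sinks straight down 2.5 mm per N (15 mm at most). The point is its waist centre, half-way up (17 mm above its underside); rim about 93 mm above the bench. The scale is a fixed white box 150 x 270 mm, 41 mm high, with this dish and the dial on it, centres 150 mm apart
- pan_tip (a point): point of the weighing dish at its local (55, -10, 0) mm from pan_c, near the end on its local +x side
- dish1_c (a point): loose blue plastic kidney dish, 70 to 115 g, may be absent; all dishes are alike. Point: waist centre, half-way up (17 mm above the underside). Local x along the dish, z up, hollow side towards local -y. 119 mm long, 34 mm high; its rim is 58 mm wide across a centre line bent to an arc of radius 50 mm, from the point to (+-30, -10) mm; round ends
- dish2_c (a point): loose green plastic kidney dish, 70 to 115 g, may be absent; all dishes are alike. Point and axes as dish1_c. The upper 16 mm is an upright rim band 4 mm thick; below it the outside steps in 6 mm and tapers 4 mm more to the flat bottom; floor 2.5 mm thick
- dish3_c (a point): loose orange plastic kidney dish, 70 to 115 g, may be absent; all dishes are alike. Point and axes as dish1_c. Nested the same way round, the lower part drops into the band of the dish below (2 mm play all round), bands flush, each dish 16 mm above the one below; half a turn round it does not go in
- dish4_c (a point): loose yellow plastic kidney dish, 70 to 115 g, may be absent; all dishes are alike. Point and axes as dish1_c. Grip a dish across the waist (local y) from outside, on the rim band: 58 to 62 mm between the fingers; fingertips over 15 mm below the rim would strike the dish below when nesting
- dish1_tip (a point): point of dish1 at its local (55, -10, 0) mm from dish1_c, near the end on its local +x side
- dish2_tip (a point): point of dish2 at its local (55, -10, 0) mm from dish2_c, near the end on its local +x side
- dish3_tip (a point): point of dish3 at its local (55, -10, 0) mm from dish3_c, near the end on its local +x side
- dish4_tip (a point): point of dish4 at its local (55, -10, 0) mm from dish4_c, near the end on its local +x side
- vial_c (a point): sample vial, clear with a green cap, 23 mm in diameter, 60 mm high, loose; at the start it stands in the weighing dish. The point is on its axis half-way up (30 mm above its underside), z along the axis. Its cap is the top 14 mm or so; it stands out above the rim of the dish it is in by 28 mm, so grip it near the top, and it stands only on the flat floor of a dish, 34 mm wide at the waist
- pad_top (a point): green square note pad on the bench in front of the scale, 76 x 77 mm, 12 mm high, fixed on the bench; the point is the middle of its top face
- dial_centre (a point): centre of the scale's dial, on its axis, level with the top of the bezel, which is 26 mm high and stands on the white box. The bezel is a knurled steel ring 60 mm in diameter that turns with the white face inside it about the vertical axis, any way, and stays where it is left (friction 0.04 N m); grip it from outside and twist
- bezel (a joint): angle of the bezel, rad, growing clockwise seen from above, free to turn several turns; the red zero mark on it stands at this angle, in the same sense and from the same direction as the needle
- needle (a joint): angle of the black needle, rad, growing clockwise seen from above as the load on the weighing dish grows (about 0.69 rad per 100 g); the dial reads zero when it differs from the bezel's by a whole number of turns (or nothing). The needle lies in the recess of the bezel and cannot be touched; it moves with the load alone
- zero_mark (a point): outer part of the red zero mark on the bezel's face, 21 mm from the dial's axis
- needle_tip (a point): tip of the black needle, 21 mm from the dial's axis, at the same height as zero_mark; the two points meet when the dial reads zero
- glue: white glue bottle with orange cap, 33 x 52 x 123 mm, bystander behind the scale; origin at its underside
- counter: grey round tally counter, 44 x 52 x 32 mm, bystander at the front right; origin at its underside
- tin: red and cream round pin tin, 62 mm wide, 22 mm high, bystander on the left; origin at its underside. Behind it stands a clear bin with a white box and a roll of tape on top, 0.31 m high in all: carry things round or over its corner
- eraser: blue and white eraser, 23 x 52 x 12 mm, bystander at the front left; origin at its underside

How it is judged:
On the way, in this order (a step that is already met when the one before it is completed fails the run):
1. the vial stands upright on the note pad (horizontal distance between vial_c and pad_top below 0.032 m and angle between vial_c's own z axis and vertical below 0.12 rad and z of vial_c in the frame of pad_top between 0.026 and 0.034 m), for 0.2 s.
2. every dish present is nested on the weighing dish (horizontal distance between each of dish1_c, dish2_c, dish3_c, dish4_c and pan_c below 0.01 m and horizontal distance between each of dish1_tip, dish2_tip, dish3_tip, dish4_tip and pan_tip below 0.015 m and angle between each of dish1_c, dish2_c, dish3_c, dish4_c's own z axis and vertical below 0.08 rad and (z of dish1_c in the frame of pan_c between 0.012 and 0.02 m or z of dish1_c in the frame of pan_c between 0.028 and 0.036 m or z of dish1_c in the frame of pan_c between 0.044 and 0.052 m or z of dish1_c in the frame of pan_c between 0.06 and 0.068 m) and (z of dish2_c in the frame of pan_c between 0.012 and 0.02 m or z of dish2_c in the frame of pan_c between 0.028 and 0.036 m or z of dish2_c in the frame of pan_c between 0.044 and 0.052 m or z of dish2_c in the frame of pan_c between 0.06 and 0.068 m) and (z of dish3_c in the frame of pan_c between 0.012 and 0.02 m or z of dish3_c in the frame of pan_c between 0.028 and 0.036 m or z of dish3_c in the frame of pan_c between 0.044 and 0.052 m or z of dish3_c in the frame of pan_c between 0.06 and 0.068 m) and (z of dish4_c in the frame of pan_c between 0.012 and 0.02 m or z of dish4_c in the frame of pan_c between 0.028 and 0.036 m or z of dish4_c in the frame of pan_c between 0.044 and 0.052 m or z of dish4_c in the frame of pan_c between 0.06 and 0.068 m)), for 0.3 s.
3. with the dishes nested and without the vial, the zero mark lies under the needle's tip (all of step 2 and distance between zero_mark and needle_tip below 0.003 m and horizontal distance between vial_c and pan_c above 0.07 m), for 0.5 s.
At the end, for the whole second after the job is handed in: Every dish present is nested on the weighing dish (waist centre within 10 mm and end within 15 mm of the weighing dish's, level within 0.08 rad, height a multiple of 16 mm above it within 4 mm), and the vial stands upright (0.12 rad) in the topmost dish, within 35 mm of the waist centre (all of step 2 and angle between vial_c's own z axis and vertical below 0.12 rad and horizontal distance between vial_c and pan_c below 0.035 m and z of vial_c in the frame of pan_c above 0.03 m); the robot touches nothing.
It fails at once if a bystander is pushed more than 60 mm or knocked over (distance of any of glue, counter, tin, eraser from where it was at the start of the episode above 0.06 m or angle between any of glue, counter, tin, eraser's own z axis and vertical above 0.6 rad).
Of dish1, dish2, dish3, dish4 only 2 to 4 are there at a start; the rules pass over those that are not, and their reading is None.
At some moment in a run one of dish1, dish2, dish3, dish4 may be knocked a few centimetres aside while the robot is not near it.
It also fails if it takes over 210 s, if anything falls off the work surface, if the arm or the gripper's body presses on something with over 40 N, if the wrist force passes 120 N, or if a joint passes its speed limit or range.

## Robot

A 6-joint arm with a two-finger parallel gripper is mounted at the origin on a cart in front of the work surface, level with it; the furniture and walls round the work are solid. World frame = base frame: x ahead of the robot, y to its left, z up, the work surface at z = 0. Lengths are in m, angles in rad, forces in N, time in s.
With the tool pointing down it reaches from about 0.35 to 0.925 m from the base axis. Payload 6.4 kg.
Tool frame: the origin (TCP) lies on the centre line of the jaws, within the pads' length; the fingertips stand 8 mm ahead of it and the grasp point (between the pads) lies 11 mm behind it; z points along the fingers, y is the line along which they close (so a half turn about z gives the same grasp; the last joint's range is limited). The gripper opens to 94 mm and grips with 3 to 60 N. Pads are 16 mm wide; open, the fingers measure 119 mm over their backs; the gripper's body (75 mm by 177 mm) begins 78 mm behind the grasp point.
Start: joints at [1.009, 0.245, 1.558, -0, 1.339, -0.174], TCP at [0.246, 0.602, 0.213] pointing down, gripper open.
Joint ranges: [-3.13, 3.13], [-1.02, 2.26], [0.13, 2.54], [-0.95, 4.09], [0.21, 2.88], [-2.74, 2.74]. Speed limits (rad/s): [2.57, 2.57, 3.14, 3.14, 3.14, 3.14].

## Interface

Orientations are given as a 3x3 rotation matrix whose columns are the frame's x, y, z axes.
In Python, from rig import env gives the robot as it stands.
- The arm moves only by the tool play_rows, never from a script. Its argument "commands" is a list of rows, each a list of 2 entries, a list of its own where there are three numbers: the shift along the tool's x, y, z normalised to -1 to 1, where 1 is 0.05 m, then the turn, a rotation vector about the tool's x, y, z normalised to -1 to 1, where 1 is 180 degrees. In form: [[[x, y, z], [rx, ry, rz]], ...]. A call has 1 to 20 rows; each row shifts and turns the commanded pose from where the row before left it, along the tool's axes as they then stand; what a row does not reach is not made up. A row lasts 1/12 s, in which the tool goes at most 41.7 mm and 7.16 degrees, less where a joint would pass 70% of its speed; a pose out of reach is approached as far as the arm can. A call with a number of a shift or a turn outside -1 to 1 is refused whole. A call with a gripper value outside its range is refused whole. "jaw" is the opening, from -1 (shut) to 1 (fully open), set as the call begins (left out, the last holds). The fingers move at their own pace and stop on an object; "force" is the grip in N (left out, the last holds). Time passes only in rows, so rows that do not move let the fingers close. It gives the time, the measured TCP pose, the force, the opening and the grip force at its end, in the units of the state.
- env.state(): the state, without advancing time (a new reading comes with each control period).
- env.capture(name): name is "side" or "top" or "wrist"; returns a dict with "image" (400x640x3 uint8, red, green, blue), "mtx" (3x3 intrinsics, pixels), "k1" (the pictures are not rectified: a ray, as slopes to the right and down, at radius r is drawn at 1 + k1 r^2 times it, then the intrinsics apply), "origin" and "rotation" of the camera in the world; the wrist camera has in their place "tool_from_camera" (4x4, takes a point from camera to tool coordinates, whose origin is the TCP and whose axes are the flange's). Camera axes: x right, y down, z forward; pixel columns grow to the right and rows downward; lengths in m; the calibration is good to about 2 mm. A picture is of the moment at which its call begins: read the wrist's pose just before it. There is no depth.
- env.finish_job(): hands the job in; it is judged then, once.
The state is a dict: "time_s": time; "qpos": joint angles; "joint_vel": joint speeds; "joint_torque": joint torques, N m; "tcp_pos": TCP position; "tcp_rot": TCP orientation; "contact_force": force on the tool from outside, world axes, zero at the start; "wrist_torque": the same for the moment, N m; "width": finger opening in m; "grip_force": force on a finger pad.
Only numpy, scipy, OpenCV 4.12 (cv2) and the standard library are available. Lean on these libraries where they do the work, as an engineer would, in place of code of your own. Each camera call takes 0.05 s, during which the arm holds its last target. There are 200 camera calls.

## Working session

There is one attempt and no reset: what is moved stays moved. The work goes in short steps, Python scripts to look and compute and a tool call to move; the robot and the scene stay as the last step left them, time stands still between calls to the robot, and variables do not carry over. Pictures are saved under pics/ and viewed, at most 14 in all, crops included, and the job is handed in when it is done.

Besides the shell and the picture viewer there is one more tool, called after "Call:" by a JSON object that holds its "name" and its "arguments", one argument or row to a line. play_rows: Moves the arm, as the interface text tells. Its arguments: {"type":"object","properties":{"commands":{"type":"array","items":{"type":"array"}},"jaw":{"type":"number"},"force":{"type":"number"}},"required":["commands"]}

```bash
ls; mkdir -p pics; cat > h.py <<'E'
import numpy as np, cv2
from rig import env
def cap(n):
    s=env.state(); c=env.capture(n)
    if n=='wrist':
        T=np.array(c['tool_from_camera']); R=np.array(s['tcp_rot']).reshape(3,3)
        c['rotation']=R@T[:3,:3]; c['origin']=R@T[:3,3]+np.array(s['tcp_pos'])
    c['rotation']=np.array(c['rotation']).reshape(3,3);c['origin']=np.array(c['origin']);c['mtx']=np.array(c['mtx'])
    return c
def ray(c,px):
    m=c['mtx']; p=np.atleast_2d(px).astype(float)
    d=np.c_[(p[:,0]-m[0,2])/m[0,0],(p[:,1]-m[1,2])/m[1,1]]
    u=d.copy()
    for _ in range(20): u=d/(1+c['k1']*(u**2).sum(1))[:,None]
    return np.c_[u,np.ones(len(u))]@c['rotation'].T
def onz(c,px,z):
    r=ray(c,px); o=c['origin']; return o+r*((z-o[2])/r[:,2])[:,None]
def proj(c,P):
    q=(np.atleast_2d(P)-c['origin'])@c['rotation']; u=q[:,:2]/q[:,2:]
    u=u*(1+c['k1']*(u**2).sum(1))[:,None]; m=c['mtx']
    return np.c_[u[:,0]*m[0,0]+m[0,2],u[:,1]*m[1,1]+m[1,2]]
def save(c,f): cv2.imwrite('pics/'+f,c['image'][:,:,::-1])
E
python3 - <<'E'
from h import *
for n in ['top','side','wrist']:
    c=cap(n); save(c,n+'0.png'); print(n,c['origin'].round(3),c['rotation'].round(2).tolist(),c['k1'],c['mtx'].tolist())
    np.save(n+'0.npy',c,allow_pickle=True)
s=env.state();print(s['tcp_pos'],np.array(s['tcp_rot']).round(3),s['contact_force'],s['width'])
E
```

```text
pics
top [0.366 0.016 1.25 ] [[-0.02, -0.98, 0.18], [-1.0, 0.02, -0.02], [0.01, -0.18, -0.98]] -0.09111597415810531 [[391.31179980580276, 0.0, 319.15339107026665], [0.0, 391.31179980580276, 196.84329459768125], [0.0, 0.0, 1.0]]
side [ 0.415 -1.091  1.082] [[0.99, -0.11, 0.1], [-0.15, -0.66, 0.74], [-0.01, -0.75, -0.66]] -0.11434969718118417 [[509.910094723654, 0.0, 315.165004511506], [0.0, 509.910094723654, 205.82688985975457], [0.0, 0.0, 1.0]]
wrist [0.177 0.629 0.383] [[0.38, 0.9, 0.23], [0.93, -0.37, -0.1], [-0.0, 0.25, -0.97]] -0.01884161680092704 [[303.29484251559865, 0.0, 321.87998402131194], [0.0, 303.29484251559865, 199.8364952956108], [0.0, 0.0, 1.0]]
[0.24558144 0.60135982 0.21264666] [[-0.926  0.378 -0.001]
 [ 0.378  0.926 -0.001]
 [ 0.    -0.001 -1.   ]] [-0.85556857 -0.28757884  0.60538918] 0.09415409267696301
```

View pics/top0.png

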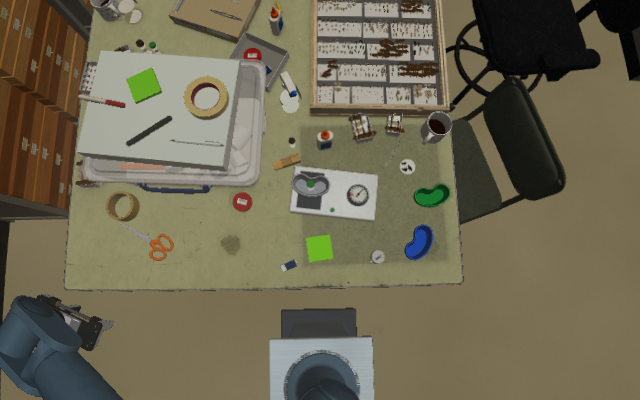

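View pics/side0.png

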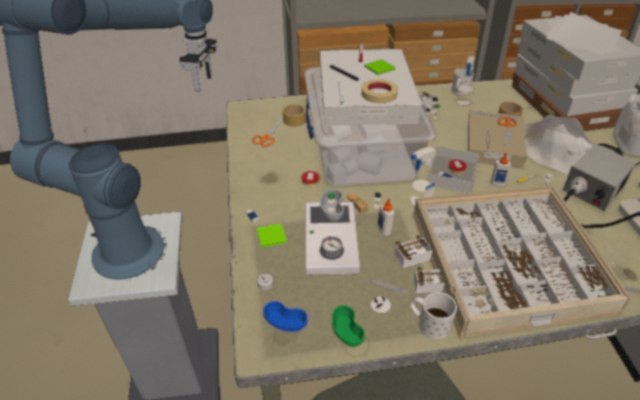

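```bash
cat >> h.py <<'E'
def model(w=29):
    # rim outline in local frame, mm -> m: polygon of buffered arc
    import numpy as np
    im=np.zeros((400,400),np.uint8); a=np.arcsin(30/50.)
    t=np.linspace(-a,a,60); p=np.c_[50*np.sin(t),50*np.cos(t)-50]
    for q in p: cv2.circle(im,(int(round(200+2*q[0])),int(round(200+2*q[1]))),2*w,255,-1)
    m=cv2.moments(im,True); return np.array([m['m10']/m['m00']-200,m['m01']/m['m00']-200])/2000, m['m00']/4
def kidney(c,mask,z):
    """pose of rim outline at height z: waist centre, yaw, sizes"""
    mask=mask.astype(np.uint8)
    cs,_=cv2.findContours(mask,cv2.RETR_EXTERNAL,cv2.CHAIN_APPROX_NONE); ct=max(cs,key=cv2.contourArea)
    P=onz(c,ct[:,0,:],z)[:,:2]
    I=np.round((P-P.mean(0))*4000+600).astype(np.int32)   # 0.25 mm raster on the plane
    im=np.zeros((1200,1200),np.uint8); cv2.fillPoly(im,[I],255); m=cv2.moments(im,True)
    cen=np.array([m['m10'],m['m01']])/m['m00']
    th=.5*np.arctan2(2*m['mu11'],m['mu20']-m['mu02']); 
    hull=cv2.convexHull(I[:,None],returnPoints=False); hull[::-1].sort(axis=0)
    d=cv2.convexityDefects(I[:,None],hull); k=d[:,0,3].argmax(); f=I[d[k,0,2]]
    ex=np.array([np.cos(th),np.sin(th)]); ey=np.array([-ex[1],ex[0]])
    if (f-cen)@ey>0: ex,ey=-ex,-ey
    off=model()[0]
    C=(cen-600)/4000+P.mean(0)
    w=C-ex*off[0]-ey*off[1]
    L=(P-C)@ex
    return w,np.arctan2(ex[1],ex[0]),L.max()-L.min(),m['m00']/16,d[k,0,3]/256/4
E
python3 - <<'E'
from h import *
print(model())
for n in ['top','side']:
    c=np.load(n+'0.npy',allow_pickle=True).item(); h=cv2.cvtColor(c['image'],cv2.COLOR_RGB2HSV)
    for nm,lo,hi in [('blue',105,125),('green',55,75),('orange',8,18),('yellow',22,32)]:
        mk=cv2.inRange(h,(lo,120,60),(hi,255,255)); k,lab,st,ce=cv2.connectedComponentsWithStats(mk)
        for i in range(1,k):
            if st[i,4]>250: print(n,nm,st[i],ce[i].round(), [np.round(v,4) for v in kidney(c,lab==i,.034)] if nm in('blue','green') else '')
c=np.load('top0.npy',allow_pickle=True).item()
a=c['image'][150:270,270:400]; a=cv2.resize(a,None,fx=5,fy=5,interpolation=cv2.INTER_CUBIC); cv2.imwrite('pics/c1.png',a[:,:,::-1])
g=cv2.inRange(cv2.cvtColor(c['image'],cv2.COLOR_RGB2HSV),(35,200,100),(55,255,255)); k,lab,st,ce=cv2.connectedComponentsWithStats(g)
for i in range(1,k):
    if st[i,4]>200: print('pad',ce[i],onz(c,ce[i],.012))
E
```

```text
(array([ 0.        , -0.00609996]), 6382.75)
top blue [405 225  28  35 640] [420. 243.] [array([ 0.4326, -0.3212]), np.float64(2.5862), np.float64(0.1168), np.float64(6018.625), np.float64(11.9072)]
top green [415 184  35  23 452] [430. 196.] [array([ 0.5787, -0.3674]), np.float64(1.784), np.float64(0.1163), np.float64(5889.1875), np.float64(12.0508)]
top orange [    0     0    88   211 14283] [ 38. 102.] 
top orange [149 234  25  27 302] [160. 247.] 
side blue [264 301  43  30 908] [285. 317.] [array([ 0.4336, -0.3277]), np.float64(2.5172), np.float64(0.1182), np.float64(6580.0), np.float64(11.4434)]
side green [333 306  31  40 854] [347. 326.] [array([ 0.5795, -0.3747]), np.float64(1.7282), np.float64(0.121), np.float64(5875.875), np.float64(11.0938)]
side orange [ 501    4   75  112 1333] [530.  39.] 
side orange [580   4  57  33 988] [612.  14.] 
side orange [ 298   20  183   74 6377] [398.  45.] 
side orange [575 110  45  20 413] [598. 119.] 
pad [145.6557377  77.8442623] [[1.02304709 0.59079214 0.012     ]]
pad [319.02901354 248.1237911 ] [[ 0.42654929 -0.00093622  0.012     ]]
```

View pics/c1.png

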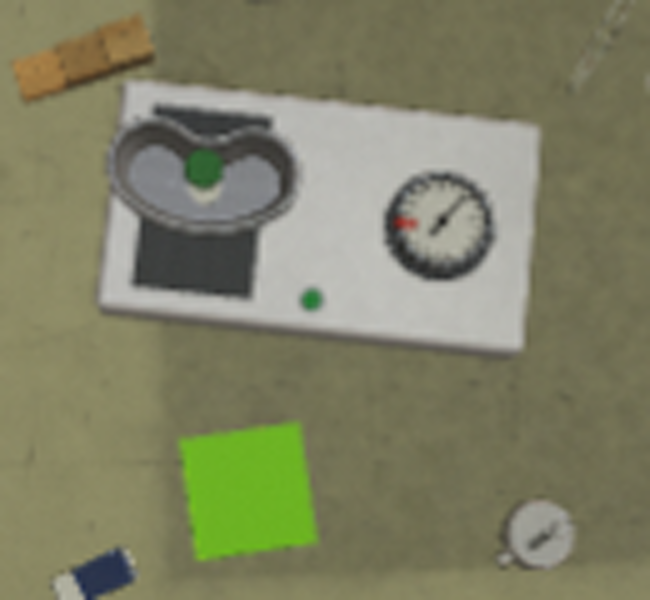

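Picture 1/3: the top view shows two loose dishes, blue (420,243) and green (430,196), the pad at (319,248), the pan with the vial at (311,184), and the dial at (358,194). Pan's hollow side faces world +x.

Call:
{"name": "play_rows", "arguments": {
  "commands": [
    [[0,0,-0.3],[0,0,0.037]],
    [[0,0,-0.3],[0,0,0.037]],
    [[0,0,-0.3],[0,0,0.037]],
    [[0,0,-0.3],[0,0,0.037]],
    [[0,0,-0.3],[0,0,0.037]],
    [[0,0,-0.3],[0,0,0.037]],
    [[0,0,-0.3],[0,0,0.037]],
    [[0,0,0],[0,0,0.037]],
    [[0,0,0],[0,0,0.037]],
    [[0,0,0],[0,0,0.037]],
    [[0,0,0],[0,0,0.037]],
    [[0,0,0],[0,0,0]]
  ],
  "jaw": 1
}}

```text
time_s: 1.15
tcp_pos: [0.2457, 0.6016, 0.318]
tcp_rot: [[0.097, 0.995, -0.0], [0.995, -0.097, -0.001], [-0.001, -0.0, -1.0]]
contact_force: [-0.2, 0.2, -0.9]
width: 0.0943
grip_force: 0.0
```

Call:
{"name": "play_rows", "arguments": {
  "commands": [
    [[-0.7,0.273,0],[0,0,0]],
    [[-0.7,0.273,0],[0,0,0]],
    [[-0.7,0.273,0],[0,0,0]],
    [[-0.7,0.273,0],[0,0,0]],
    [[-0.7,0.273,0],[0,0,0]],
    [[-0.7,0.273,0],[0,0,0]],
    [[-0.7,0.273,0],[0,0,0]],
    [[-0.7,0.273,0],[0,0,0]],
    [[-0.7,0.273,0],[0,0,0]],
    [[-0.7,0.273,0],[0,0,0]],
    [[-0.7,0.273,0],[0,0,0]],
    [[-0.7,0.273,0],[0,0,0]],
    [[-0.7,0.273,0],[0,0,0]],
    [[-0.7,0.273,0],[0,0,0]],
    [[-0.7,0.273,0],[0,0,0]],
    [[-0.7,0.273,0],[0,0,0]],
    [[-0.7,0.273,0],[0,0,0]],
    [[-0.7,0.273,0],[0,0,0]],
    [[0,0,0],[0,0,0]]
  ]
}}

```text
time_s: 2.73
tcp_pos: [0.4308, -0.0537, 0.318]
tcp_rot: [[0.099, 0.995, -0.001], [0.995, -0.099, -0.001], [-0.001, -0.001, -1.0]]
contact_force: [-0.6, -0.0, -0.0]
width: 0.0938
grip_force: 0.0
```

Call:
{"name": "play_rows", "arguments": {
  "commands": [
    [[0,0.6,0.3],[0,0,0]],
    [[0,0.6,0.3],[0,0,0]],
    [[0,0.6,0.3],[0,0,0]],
    [[0,0.6,0.3],[0,0,0]],
    [[0,0,0],[0,0,0]],
    [[0,0,0],[0,0,0]]
  ]
}}

```text
time_s: 3.23
tcp_pos: [0.5494, -0.0597, 0.2562]
tcp_rot: [[0.093, 0.996, -0.005], [0.996, -0.093, 0.002], [0.001, -0.005, -1.0]]
contact_force: [-0.4, 0.8, 0.3]
width: 0.0939
grip_force: 0.0
```

```bash
python3 - <<'E'
from h import *
c=cap('wrist'); save(c,'w1.png'); np.save('w1.npy',c,allow_pickle=True)
s=env.state();print(s['tcp_pos'],np.array(s['tcp_rot']).round(3),s['time_s'],np.round(s['qpos'],2))
E
```

```text
[ 0.54934664 -0.05979233  0.25784728] [[ 0.093  0.996 -0.002]
 [ 0.996 -0.093  0.001]
 [ 0.    -0.002 -1.   ]] 3.2833 [-0.31 -0.02  1.76  0.    1.4  -0.22]
```

View pics/w1.png

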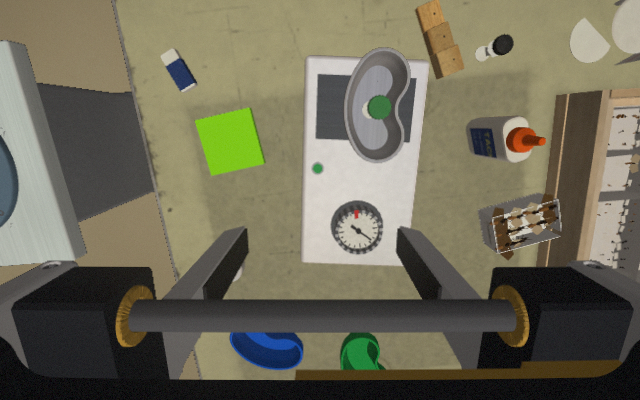

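The wrist view shows the pan at (379,105) with the vial's cap at (378,107), the dial at (357,228), and the pad at (230,140); the pan's hollow side faces right (+x).

```bash
python3 - <<'E'
from h import *
c=np.load('w1.npy',allow_pickle=True).item(); im=c['image']; h=cv2.cvtColor(im,cv2.COLOR_RGB2HSV)
for p in [(352,110),(349,95),(385,50),(409,85),(404,140),(372,158),(320,60),(330,100),(420,100),(440,150),(365,90)]: print(p,im[p[1],p[0]],h[p[1],p[0]])
m=(h[:,:,1]<45)&(h[:,:,2]>85)&(h[:,:,2]<205)
m[:, :300]=0;m[:,430:]=0;m[:40]=0;m[190:]=0
m=cv2.morphologyEx(m.astype(np.uint8),cv2.MORPH_OPEN,np.ones((2,2)))
k,lab,st,ce=cv2.connectedComponentsWithStats(m); i=1+st[1:,4].argmax(); print(st[i]); mk=(lab==i)
print('pan',[np.round(v,4) for v in kidney(c,mk,.093)])
o=im[30:280,290:440].copy(); cs,_=cv2.findContours(mk.astype(np.uint8)[30:280,290:440],cv2.RETR_EXTERNAL,cv2.CHAIN_APPROX_NONE)
o2=cv2.resize(o,None,fx=3,fy=3,interpolation=cv2.INTER_CUBIC); cv2.polylines(o2,[max(cs,key=len)*3+1],True,(255,0,255),1)
cv2.imwrite('pics/c2.png',np.hstack([o2,cv2.resize(o,None,fx=2,fy=3)])[:600,:,::-1])
g=cv2.inRange(h,(55,100,40),(80,255,255)); k,lab,st,ce=cv2.connectedComponentsWithStats(g)
for i in range(1,k):
    if st[i,4]>200: print('green',st[i],ce[i],onz(c,ce[i],.1215))
g=cv2.inRange(h,(35,200,100),(50,255,255)); k,lab,st,ce=cv2.connectedComponentsWithStats(g)
for i in range(1,k):
    if st[i,4]>1000: print('pad',ce[i],onz(c,ce[i],.012))
g=cv2.inRange(h,(0,120,100),(6,255,255))|cv2.inRange(h,(174,120,100),(180,255,255)); k,lab,st,ce=cv2.connectedComponentsWithStats(g[190:260,320:400])
for i in range(1,k):
    if st[i,4]>5: print('red',ce[i]+[320,190],onz(c,ce[i]+[320,190],.062))
d=(h[:,:,2]<110)&(h[:,:,1]<60); d[:195]=0;d[260:]=0;d[:,:325]=0;d[:,390:]=0
ct=max(cv2.findContours(d.astype(np.uint8),cv2.RETR_EXTERNAL,cv2.CHAIN_APPROX_NONE)[0],key=len)
P=onz(c,ct[:,0],.067)[:,:2]; q=cv2.minEnclosingCircle((P*1000).astype(np.float32)); print('dial',q)
E
```

```text
(352, 110) [140 135 136] [174   9 140]
(349, 95) [116 109 108] [  4  18 116]
(385, 50) [142 140 140] [  0   4 142]
(409, 85) [77 75 76] [165   7  77]
(404, 140) [91 92 92] [90  3 92]
(372, 158) [87 83 80] [13 21 87]
(320, 60) [205 201 197] [ 15  10 205]
(330, 100) [75 79 78] [83 13 79]
(420, 100) [202 199 197] [ 12   6 202]
(440, 150) [142 135 104] [ 24  68 142]
(365, 90) [149 148 154] [125  10 154]
[ 303   48  127  143 6258]
pan [array([0.6177, 0.0187]), np.float64(-2.1015), np.float64(0.1765), np.float64(7871.75), np.float64(129.0586)]
green [369  96  22  23 402] [379.34825871 106.92537313] [[0.61054303 0.02093694 0.1215    ]]
green [ 341  333   44   37 1304] [360.22239264 352.20628834] [[ 0.57498835 -0.25848247  0.1215    ]]
pad [229.9847619  141.02920635] [[ 0.42744612 -0.0011488   0.012     ]]
red [356. 213.] [[ 0.5860408  -0.10233554  0.062     ]]
dial ((584.9034423828125, -116.73979949951172), 32.021446228027344)
```

View pics/c2.png

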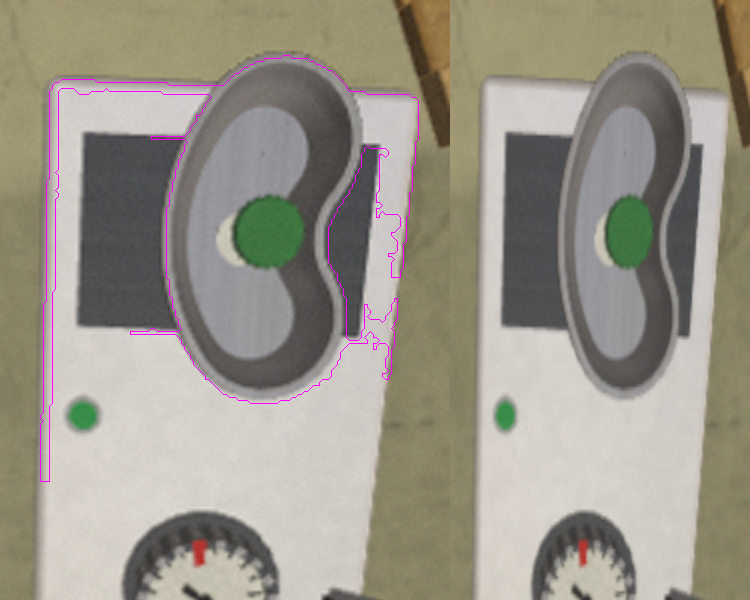

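Call:
{"name": "play_rows", "arguments": {
  "commands": [
    [[0.43,0.267,0],[0,0,0]],
    [[0.43,0.267,0],[0,0,0]],
    [[0.43,0.267,0],[0,0,0]],
    [[0.43,0.267,0],[0,0,0]],
    [[0,0,0.5],[0,0,0]],
    [[0,0,0.5],[0,0,0]],
    [[0,0,0.5],[0,0,0]],
    [[0,0,0.5],[0,0,0]],
    [[0,0,0.3],[0,0,0]],
    [[0,0,0.1],[0,0,0]],
    [[0,0,0],[0,0,0]],
    [[0,0,0],[0,0,0]]
  ]
}}

```text
time_s: 4.28
tcp_pos: [0.6116, 0.0202, 0.1406]
tcp_rot: [[0.095, 0.995, 0.003], [0.995, -0.095, -0.0], [-0.0, 0.003, -1.0]]
contact_force: [0.7, -0.7, -0.0]
width: 0.0946
grip_force: 0.0
```

```bash
python3 - <<'E'
from h import *
s=env.state();print(s['tcp_pos'],s['contact_force'])
c=cap('wrist'); save(c,'w2.png')
E
```

```text
[0.61163545 0.0202054  0.14060576] [ 0.67224182 -0.71547925 -0.0179817 ]
```

View pics/w2.png

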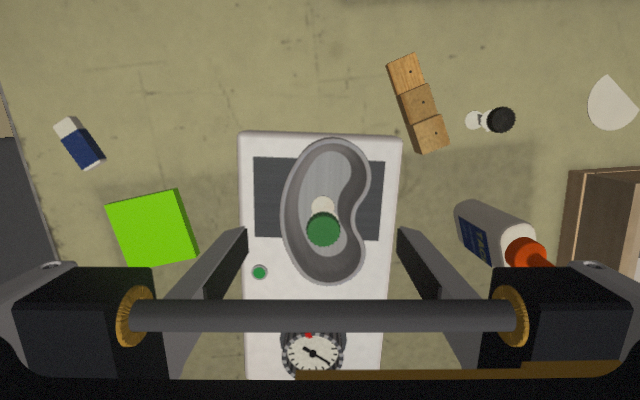

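The vial cap (323,229) is centred between the fingers and the glue bottle is clear of them.

Call:
{"name": "play_rows", "arguments": {
  "commands": [
    [[0,0,0.25],[0,0,0]],
    [[0,0,0.25],[0,0,0]],
    [[0,0,0.15],[0,0,0]],
    [[0,0,0.08],[0,0,0]],
    [[0,0,0],[0,0,0]]
  ]
}}

```text
time_s: 4.75
tcp_pos: [0.6099, 0.0204, 0.0999]
tcp_rot: [[0.095, 0.995, -0.003], [0.995, -0.095, 0.001], [0.0, -0.003, -1.0]]
contact_force: [0.2, 0.0, -0.4]
width: 0.094
grip_force: 0.0
```

Call:
{"name": "play_rows", "arguments": {
  "commands": [
    [[0,0,0],[0,0,0]],
    [[0,0,0],[0,0,0]],
    [[0,0,0],[0,0,0]],
    [[0,0,0],[0,0,0]],
    [[0,0,0],[0,0,0]],
    [[0,0,0],[0,0,0]],
    [[0,0,0],[0,0,0]],
    [[0,0,0],[0,0,0]],
    [[0,0,0],[0,0,0]],
    [[0,0,0],[0,0,0]],
    [[0,0,0],[0,0,0]],
    [[0,0,0],[0,0,0]]
  ],
  "jaw": -1,
  "force": 12
}}

```text
time_s: 5.75
tcp_pos: [0.611, 0.0202, 0.102]
tcp_rot: [[0.095, 0.995, -0.0], [0.995, -0.095, -0.0], [-0.0, -0.0, -1.0]]
contact_force: [-0.0, 0.1, -0.1]
width: 0.0248
grip_force: 11.9
```

Call:
{"name": "play_rows", "arguments": {
  "commands": [
    [[0,0,-0.2],[0,0,0]],
    [[0,0,-0.4],[0,0,0]],
    [[0,0,-0.5],[0,0,0]],
    [[0,0,-0.5],[0,0,0]],
    [[0,0,-0.4],[0,0,0]],
    [[-0.077,-0.362,0],[0,0,0]],
    [[-0.077,-0.362,0],[0,0,0]],
    [[-0.077,-0.362,0],[0,0,0]],
    [[-0.077,-0.362,0],[0,0,0]],
    [[-0.077,-0.362,0],[0,0,0]],
    [[-0.077,-0.362,0],[0,0,0]],
    [[-0.077,-0.362,0],[0,0,0]],
    [[-0.077,-0.362,0],[0,0,0]],
    [[-0.077,-0.362,0],[0,0,0]],
    [[-0.077,-0.362,0],[0,0,0]],
    [[0,0,0],[0,0,0]],
    [[0,0,0],[0,0,0]]
  ]
}}

```text
time_s: 7.17
tcp_pos: [0.4274, -0.0009, 0.2028]
tcp_rot: [[0.096, 0.995, 0.002], [0.995, -0.096, -0.0], [-0.0, 0.002, -1.0]]
contact_force: [-0.1, 0.1, 0.2]
width: 0.0249
grip_force: 11.9
```

Call:
{"name": "play_rows", "arguments": {
  "commands": [
    [[0,0,0.5],[0,0,0]],
    [[0,0,0.5],[0,0,0]],
    [[0,0,0.5],[0,0,0]],
    [[0,0,0.5],[0,0,0]],
    [[0,0,0.4],[0,0,0]],
    [[0,0,0.3],[0,0,0]],
    [[0,0,0.1],[0,0,0]],
    [[0,0,0.05],[0,0,0]],
    [[0,0,0],[0,0,0]],
    [[0,0,0],[0,0,0]],
    [[0,0,0],[0,0,0]]
  ]
}}

```text
time_s: 8.08
tcp_pos: [0.4283, -0.0011, 0.0606]
tcp_rot: [[0.095, 0.995, 0.002], [0.995, -0.095, -0.001], [-0.0, 0.002, -1.0]]
contact_force: [0.4, -0.3, -0.5]
width: 0.0247
grip_force: 11.9
```

Call:
{"name": "play_rows", "arguments": {
  "commands": [
    [[0,0,0.06],[0,0,0]],
    [[0,0,0.06],[0,0,0]],
    [[0,0,0],[0,0,0]],
    [[0,0,0],[0,0,0]],
    [[0,0,0],[0,0,0]]
  ]
}}

```text
time_s: 8.5
tcp_pos: [0.4272, -0.0008, 0.0535]
tcp_rot: [[0.095, 0.995, 0.0], [0.995, -0.095, -0.0], [-0.0, 0.0, -1.0]]
contact_force: [-0.2, -0.4, -0.0]
width: 0.025
grip_force: 11.9
```

Call:
{"name": "play_rows", "arguments": {
  "commands": [
    [[0,0,0.02],[0,0,0]],
    [[0,0,0.02],[0,0,0]],
    [[0,0,0],[0,0,0]],
    [[0,0,0],[0,0,0]],
    [[0,0,0],[0,0,0]]
  ]
}}

```text
time_s: 8.92
tcp_pos: [0.428, -0.001, 0.0521]
tcp_rot: [[0.095, 0.995, 0.002], [0.995, -0.095, -0.0], [-0.0, 0.002, -1.0]]
contact_force: [0.3, 0.5, 5.4]
width: 0.0241
grip_force: 12.0
```

Call:
{"name": "play_rows", "arguments": {
  "commands": [
    [[0,0,0],[0,0,0]],
    [[0,0,0],[0,0,0]],
    [[0,0,0],[0,0,0]],
    [[0,0,0],[0,0,0]],
    [[0,0,0],[0,0,0]],
    [[0,0,0],[0,0,0]],
    [[0,0,-0.3],[0,0,0]],
    [[0,0,-0.6],[0,0,0]],
    [[0,0,-0.8],[0,0,0]],
    [[0,0,-0.8],[0,0,0]],
    [[0,0,-0.8],[0,0,0]],
    [[0,0,-0.5],[0,0,0]],
    [[0,0,0],[0,0,0]],
    [[0,0,0],[0,0,0]]
  ],
  "jaw": 1
}}

```text
time_s: 10.08
tcp_pos: [0.4279, -0.001, 0.2428]
tcp_rot: [[0.095, 0.995, 0.003], [0.995, -0.095, -0.001], [-0.001, 0.003, -1.0]]
contact_force: [-0.5, 0.3, -1.9]
width: 0.0942
grip_force: 0.0
```

```bash
python3 - <<'E'
from h import *
s=env.state();print(s['tcp_pos'],s['time_s'])
c=cap('wrist'); save(c,'w3.png'); np.save('w3.npy',c,allow_pickle=True)
c=cap('top'); save(c,'top1.png'); np.save('top1.npy',c,allow_pickle=True)
h=cv2.cvtColor(c['image'],cv2.COLOR_RGB2HSV)
for nm,lo,hi in [('blue',105,125),('green',55,75)]:
    mk=cv2.inRange(h,(lo,120,60),(hi,255,255)); k,lab,st,ce=cv2.connectedComponentsWithStats(mk)
    for i in range(1,k):
        if st[i,4]>250: print(nm,st[i],[np.round(v,4) for v in kidney(c,lab==i,.034)])
E
```

```text
[ 0.42794401 -0.00103068  0.2428415 ] 10.0833
blue [405 225  28  35 647] [array([ 0.4326, -0.3211]), np.float64(2.5873), np.float64(0.1168), np.float64(6028.0), np.float64(11.9072)]
green [415 184  35  23 454] [array([ 0.5786, -0.3671]), np.float64(1.7829), np.float64(0.1162), np.float64(5892.4375), np.float64(12.0508)]
```

View pics/w3.png

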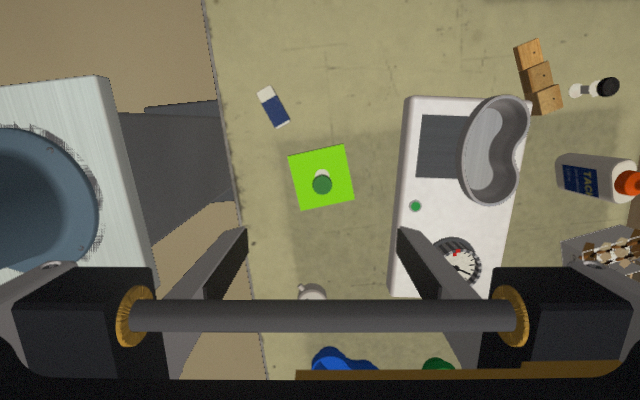

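The vial stands on the pad at (322,184). Moving over the pan for a straight view.

Call:
{"name": "play_rows", "arguments": {
  "commands": [
    [[0.04,0.6,-0.05],[0,0,0]],
    [[0.04,0.6,-0.05],[0,0,0]],
    [[0.04,0.6,-0.05],[0,0,0]],
    [[0.04,0.6,-0.05],[0,0,0]],
    [[0.04,0.6,-0.05],[0,0,0]],
    [[0.04,0.5,-0.05],[0,0,0]],
    [[0,0,0],[0,0,0]],
    [[0,0,0],[0,0,0]],
    [[0,0,0],[0,0,0]]
  ]
}}

```text
time_s: 10.93
tcp_pos: [0.6012, -0.0053, 0.2542]
tcp_rot: [[0.095, 0.995, -0.004], [0.995, -0.095, 0.001], [0.0, -0.004, -1.0]]
contact_force: [0.2, -0.0, 0.7]
width: 0.0939
grip_force: 0.0
```

```bash
cat >> h.py <<'E'
def floormask(c,roi):
    x0,y0,x1,y1=roi; im=c['image'].astype(int); m=((im[:,:,2]-im[:,:,0]>1)&(im[:,:,2]>110)&(im[:,:,2]<200)).astype(np.uint8)
    z=np.zeros_like(m); z[y0:y1,x0:x1]=m[y0:y1,x0:x1]; z=cv2.morphologyEx(cv2.medianBlur(z,3),cv2.MORPH_OPEN,np.ones((3,3)))
    k,lab,st,ce=cv2.connectedComponentsWithStats(z); i=1+st[1:,4].argmax(); print(st[i])
    return cv2.morphologyEx((lab==i).astype(np.uint8),cv2.MORPH_CLOSE,np.ones((9,9)))
E
python3 - <<'E'
from h import *
s=env.state();print(s['tcp_pos'],s['time_s'])
c=cap('wrist'); save(c,'w4.png'); np.save('w4.npy',c,allow_pickle=True)
p=proj(c,[.61,.02,.08])[0]; print(p)
r=[int(p[0]-70),max(0,int(p[1]-85)),int(p[0]+70),int(p[1]+85)]
m=floormask(c,r); off=model(17)[0]; print(off)
k=kidney(c,m,.0615); print(k)
# correct for floor centroid vs rim centroid
e=np.array([np.cos(k[1]),np.sin(k[1])]); ey=np.array([-e[1],e[0]]); w=k[0]+ey*(model()[0][1]-off[1]); print('pan',w,k[1])
im=c['image'].copy(); cs,_=cv2.findContours(m,cv2.RETR_EXTERNAL,cv2.CHAIN_APPROX_NONE); cv2.drawContours(im,cs,-1,(255,0,255),1)
# outline of predicted rim at .093
import math
a=np.arcsin(.6);t=np.linspace(-a,a,30); 
for z,R,col in [(.093,29,(255,255,0)),(.0615,17,(0,255,255))]:
    o=np.r_[np.c_[(50+R)*np.sin(t),(50+R)*np.cos(t)-50],[[30+R*np.sin(b),-10+R*np.cos(b)] for b in np.linspace(a,a+math.pi,30)],np.c_[(50-R)*np.sin(t[::-1]),(50-R)*np.cos(t[::-1])-50],[[-30+R*np.sin(b),-10+R*np.cos(b)] for b in np.linspace(math.pi-a,2*math.pi-a,30)]]/1000
    P=w+o[:,:1]*e+o[:,1:]*ey
    q=proj(c,np.c_[P,np.full(len(P),z)])
    cv2.polylines(im,[np.round(q).astype(int)[:,None]],True,col,1)
o=im[r[1]:r[3],r[0]:r[2]+60]; cv2.imwrite('pics/c4.png',cv2.resize(o,None,fx=3.5,fy=3.5,interpolation=cv2.INTER_NEAREST)[:,:,::-1])
E
```

```text
[ 0.60120194 -0.00534994  0.25422068] 10.9333
[329.37737898 163.21983877]Traceback (most recent call last):
  File "<stdin>", line 6, in <module>
  File "h.py", line 51, in floormask
    k,lab,st,ce=cv2.connectedComponentsWithStats(z); i=1+st[1:,4].argmax(); print(st[i])
                                                         ~~~~~~~~~~~~~~~^^
ValueError: attempt to get argmax of an empty sequence
```

```bash
python3 - <<'E'
from h import *
c=np.load('w4.npy',allow_pickle=True).item(); im=c['image']
print(im[163,250:410:6].tolist())
cv2.imwrite('pics/c4.png',cv2.resize(im[70:270,220:440],None,fx=3,fy=3,interpolation=cv2.INTER_CUBIC)[:,:,::-1])
E
```

```text
[[131, 125, 95], [132, 126, 96], [133, 128, 99], [137, 130, 120], [205, 199, 191], [90, 87, 87], [76, 76, 76], [74, 77, 73], [79, 80, 78], [104, 100, 96], [112, 105, 101], [146, 145, 146], [151, 148, 147], [149, 148, 147], [146, 147, 141], [122, 122, 119], [77, 75, 74], [131, 130, 127], [77, 77, 78], [79, 77, 76], [75, 73, 75], [204, 198, 194], [195, 187, 178], [132, 126, 97], [129, 122, 94], [135, 129, 97], [133, 128, 97]]
```

View pics/c4.png

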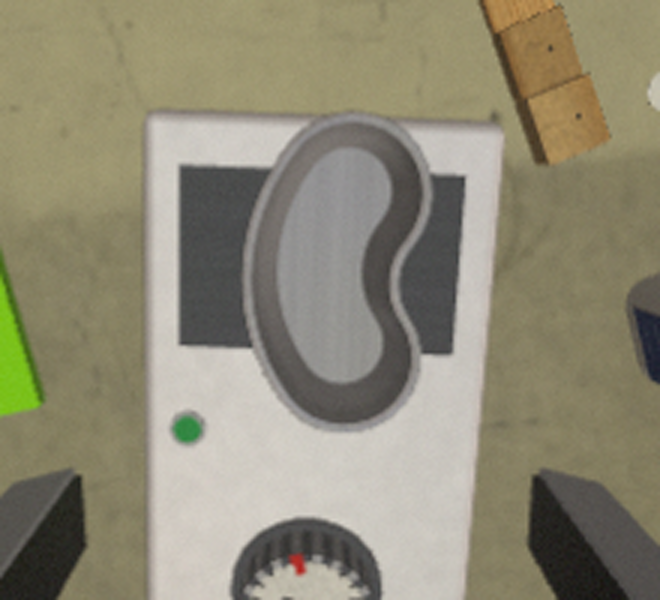

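```bash
cat > pan.py <<'E'
from h import *
import math
def outline(w,yaw,R):
    e=np.array([np.cos(yaw),np.sin(yaw)]); ey=np.array([-e[1],e[0]]); a=np.arcsin(.6);t=np.linspace(-a,a,30)
    o=np.r_[np.c_[(50+R)*np.sin(t),(50+R)*np.cos(t)-50],[[30+R*np.sin(b),-10+R*np.cos(b)] for b in np.linspace(a,a+math.pi,30)],np.c_[(50-R)*np.sin(t[::-1]),(50-R)*np.cos(t[::-1])-50],[[-30+R*np.sin(b),-10+R*np.cos(b)] for b in np.linspace(math.pi-a,2*math.pi-a,30)]]/1000
    return w+o[:,:1]*e+o[:,1:]*ey
c=np.load('w4.npy',allow_pickle=True).item(); im=c['image'].copy(); h=cv2.cvtColor(im,cv2.COLOR_RGB2HSV)
m=((h[:,:,2]>124)&(h[:,:,2]<180)&(h[:,:,1]<25)).astype(np.uint8); m=cv2.morphologyEx(m,cv2.MORPH_OPEN,np.ones((5,5)))
k,lab,st,ce=cv2.connectedComponentsWithStats(m); m=(lab==lab[163,330]).astype(np.uint8); print(lab[163,330],st[lab[163,330]])
off=model(17)[0]; k=kidney(c,m,.0615); print(k)
e=np.array([np.cos(k[1]),np.sin(k[1])]); ey=np.array([-e[1],e[0]]); w=k[0]+ey*(model()[0][1]-off[1]); print('pan',w,k[1])
big=cv2.resize(im,None,fx=4,fy=4,interpolation=cv2.INTER_CUBIC)
for z,R,col in [(.093,29,(255,255,0)),(.0615,17,(0,255,255))]:
    P=outline(w,k[1],R); q=proj(c,np.c_[P,np.full(len(P),z)])*4+1.5
    cv2.polylines(big,[np.round(q).astype(int)[:,None]],True,col,1)
cv2.imwrite('pics/c5.png',big[400:880,1080:1600,::-1])
E
python3 pan.py
```

```text
1 [ 312  119   38   78 2148]
(array([0.60559274, 0.02365343]), np.float64(1.443434596945064), np.float64(0.09222067397432929), 2961.75, np.float64(10.443359375))
pan [0.60638914 0.02355145] 1.443434596945064
```

View pics/c5.png

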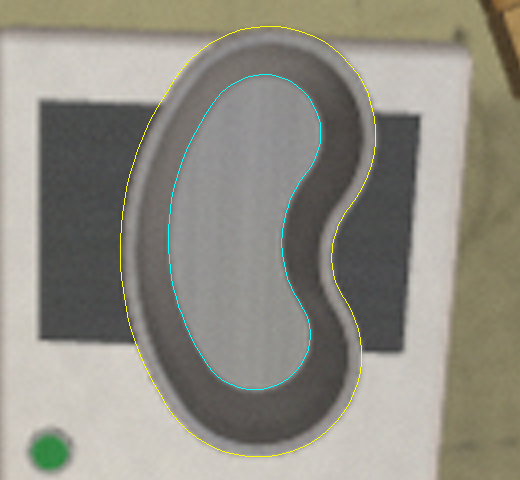

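```bash
python3 - <<'E'
from h import *
for f in ['top1','w1','w3']:
    c=np.load(f+'.npy',allow_pickle=True).item(); h=cv2.cvtColor(c['image'],cv2.COLOR_RGB2HSV)
    g=cv2.inRange(h,(35,180,80),(52,255,255)); k,lab,st,ce=cv2.connectedComponentsWithStats(g)
    for i in range(1,k):
        p=onz(c,ce[i],.012)[0]
        if st[i,4]>300 and abs(p[0]-.43)<.05:
            ct=max(cv2.findContours(cv2.morphologyEx((lab==i).astype(np.uint8),cv2.MORPH_CLOSE,np.ones((25,25))),0,1)[0],key=len)
            P=onz(c,ct[:,0],.012)[:,:2]; print(f,c['origin'].round(3),'pad',p,cv2.minAreaRect((P*1000).astype(np.float32)))
c=np.load('w4.npy',allow_pickle=True).item(); h=cv2.cvtColor(c['image'],cv2.COLOR_RGB2HSV); print(c['origin'])
# box width at z .041 along rows
for r in [115,150,240]:
    w=np.where((h[r,:,2]>175)&(h[r,:,1]<25))[0]; w=w[(w>255)&(w<400)]; a=onz(c,[[w.min()-.5,r],[w.max()+.5,r]],.041); print(r,w.min(),w.max(),a.round(4).tolist(),np.linalg.norm(a[1]-a[0]))
c=np.load('top1.npy',allow_pickle=True).item(); h=cv2.cvtColor(c['image'],cv2.COLOR_RGB2HSV)
m=((h[:,:,2]>170)&(h[:,:,1]<35)).astype(np.uint8); k,lab,st,ce=cv2.connectedComponentsWithStats(m)
for i in range(1,k):
    if st[i,4]>1000 and 300<ce[i][0]<370:
        ct=max(cv2.findContours((lab==i).astype(np.uint8),0,1)[0],key=len); P=onz(c,ct[:,0],.041)[:,:2]; print('box top',cv2.minAreaRect((P*1000).astype(np.float32)))
t=c['image'][155:230,280:390]; cv2.imwrite('pics/c6.png',cv2.resize(t,None,fx=7,fy=7,interpolation=cv2.INTER_CUBIC)[:,:,::-1])
E
```

```text
w1 [0.556 0.012 0.427] pad [ 0.42752152 -0.00122301  0.012     ] ((427.2318115234375, -2.2225494384765625), (77.10386657714844, 75.34455108642578), 7.173671722412109)
w3 [0.433 0.071 0.414] pad [4.26085837e-01 2.69820802e-04 1.20000000e-02] ((426.1119384765625, -1.9024734497070312), (74.75738525390625, 76.20246124267578), 7.09225606918335)
[0.60757901 0.06639676 0.42501144]
115 270 386 [[0.5427, 0.0806, 0.041], [0.685, 0.067, 0.041]] 0.14296113503499933
150 270 384 [[0.5369, 0.0385, 0.041], [0.6806, 0.0248, 0.041]] 0.14440584612594184
240 271 375 [[0.5215, -0.0815, 0.041], [0.6631, -0.0948, 0.041]] 0.14229108946677277
box top ((598.3546752929688, -51.4581298828125), (261.3684387207031, 142.6309814453125), 82.65715789794922)
box top ((65.6998062133789, -80.13516235351562), (143.2806396484375, 177.43894958496094), 89.4503173828125)
```

Call:
{"name": "play_rows", "arguments": {
  "commands": [
    [[-0.57,0.01,0],[0,0,0]],
    [[-0.57,0.01,0],[0,0,0]],
    [[-0.57,0.01,0],[0,0,0]],
    [[-0.57,0.01,0],[0,0,0]],
    [[-0.57,0.01,0],[0,0,0]],
    [[-0.57,0.01,0],[0,0,0]],
    [[-0.57,0.01,0],[0,0,0]],
    [[-0.57,0.01,0],[0,0,0]],
    [[-0.57,0.01,0],[0,0,0]],
    [[-0.57,0.01,0],[0,0,0]],
    [[-0.57,0.01,0],[0,0,0]],
    [[-0.57,0.01,0],[0,0,0]],
    [[0,0,0],[0,0,0]],
    [[0,0,0],[0,0,0]],
    [[0,0,0],[0,0,0]]
  ]
}}

```text
time_s: 12.23
tcp_pos: [0.5753, -0.3457, 0.2563]
tcp_rot: [[0.095, 0.995, -0.0], [0.995, -0.095, 0.001], [0.001, -0.0, -1.0]]
contact_force: [0.9, 0.9, -0.2]
width: 0.0938
grip_force: 0.0
```

```bash
cat > dish.py <<'E'
import sys
from h import *
s=env.state();print(s['tcp_pos'],s['time_s'],np.array(s['tcp_rot']).round(3)[:,1],np.round(s['qpos'],2))
c=cap('wrist'); save(c,'d_%s.png'%sys.argv[1]); np.save('d.npy',c,allow_pickle=True); h=cv2.cvtColor(c['image'],cv2.COLOR_RGB2HSV)
for nm,lo,hi in [('blue',105,125),('green',58,80)]:
    mk=cv2.inRange(h,(lo,110,40),(hi,255,255)); k,lab,st,ce=cv2.connectedComponentsWithStats(mk)
    for i in range(1,k):
        if st[i,4]>1500: print(nm,st[i],ce[i].round(),[np.round(v,4) for v in kidney(c,cv2.morphologyEx((lab==i).astype(np.uint8),cv2.MORPH_CLOSE,np.ones((5,5))),.034)])
E
python3 dish.py 1
```

```text
[ 0.57531848 -0.34565553  0.2562804 ] 12.2333 [ 0.995 -0.095 -0.   ] [-0.71  0.26  1.46  0.    1.42 -0.61]
blue [ 172  132   89   65 3800] [214. 166.] [array([ 0.4329, -0.3218]), np.float64(2.6151), np.float64(0.1184), np.float64(6389.9375), np.float64(10.583)]
green [ 304  150   57   84 3418] [331. 192.] [array([ 0.5778, -0.3691]), np.float64(1.765), np.float64(0.1171), np.float64(6083.1875), np.float64(11.0078)]
```

View pics/d_1.png

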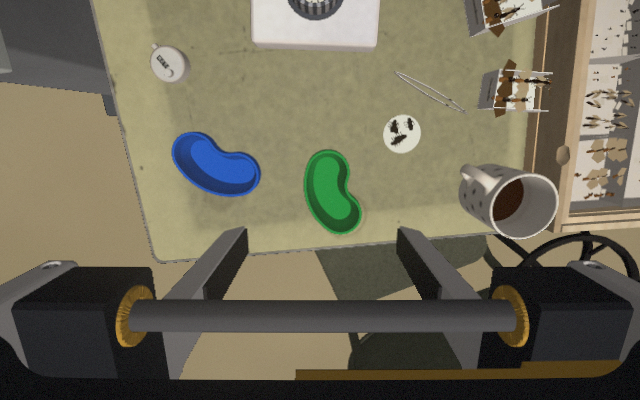

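The green dish at (331,192), blue at (214,166); nothing sits within the gripper's span around green.

Call:
{"name": "play_rows", "arguments": {
  "commands": [
    [[0,0,0],[0,0,-0.031]],
    [[0,0,0],[0,0,-0.031]],
    [[0,0,0],[0,0,-0.03]],
    [[-0.235,-0.02,0],[0,0,0]],
    [[-0.235,-0.02,0],[0,0,0]],
    [[0,0,0.5],[0,0,0]],
    [[0,0,0.6],[0,0,0]],
    [[0,0,0.6],[0,0,0]],
    [[0,0,0.5],[0,0,0]],
    [[0,0,0.3],[0,0,0]],
    [[0,0,0],[0,0,0]],
    [[0,0,0],[0,0,0]],
    [[0,0,0],[0,0,0]]
  ]
}}

```text
time_s: 13.37
tcp_pos: [0.5795, -0.3711, 0.1337]
tcp_rot: [[-0.192, 0.981, 0.003], [0.981, 0.192, -0.002], [-0.003, 0.002, -1.0]]
contact_force: [0.1, -0.7, 0.8]
width: 0.0942
grip_force: 0.0
```

```bash
python3 dish.py 2
```

```text
[ 0.5794525  -0.37112427  0.13368767] 13.3667 [0.981 0.192 0.002] [-0.73  0.4   1.51 -0.    1.22 -0.93]
blue [ 111   47  127  119 9169] [171. 109.] [array([ 0.4333, -0.3221]), np.float64(2.6167), np.float64(0.1191), np.float64(6506.8125), np.float64(9.6875)]
green [ 291  135   74  124 7115] [328. 197.] [array([ 0.5777, -0.3693]), np.float64(1.7694), np.float64(0.1169), np.float64(6126.4375), np.float64(10.4551)]
```

Call:
{"name": "play_rows", "arguments": {
  "commands": [
    [[0.04,-0.03,0.4],[0,0,0]],
    [[0,0,0.5],[0,0,0]],
    [[0,0,0.5],[0,0,0]],
    [[0,0,0.4],[0,0,0]],
    [[0,0,0.2],[0,0,0]],
    [[0,0,0.08],[0,0,0]],
    [[0,0,0],[0,0,0]],
    [[0,0,0],[0,0,0]],
    [[0,0,0],[0,0,0]]
  ]
}}

```text
time_s: 14.17
tcp_pos: [0.5777, -0.3693, 0.0297]
tcp_rot: [[-0.192, 0.981, 0.003], [0.981, 0.192, -0.002], [-0.003, 0.002, -1.0]]
contact_force: [0.0, 0.3, -0.5]
width: 0.0937
grip_force: 0.0
```

Call:
{"name": "play_rows", "arguments": {
  "commands": [
    [[0,0,0],[0,0,0]],
    [[0,0,0],[0,0,0]],
    [[0,0,0],[0,0,0]],
    [[0,0,0],[0,0,0]],
    [[0,0,0],[0,0,0]],
    [[0,0,0],[0,0,0]],
    [[0,0,0],[0,0,0]],
    [[0,0,0],[0,0,0]],
    [[0,0,0],[0,0,0]],
    [[0,0,0],[0,0,0]]
  ],
  "jaw": -1,
  "force": 15
}}

```text
time_s: 15.0
tcp_pos: [0.5767, -0.3684, 0.0276]
tcp_rot: [[-0.192, 0.981, 0.0], [0.981, 0.192, -0.0], [-0.0, 0.0, -1.0]]
contact_force: [0.5, 0.5, 1.8]
width: 0.0582
grip_force: 14.1
```

Call:
{"name": "play_rows", "arguments": {
  "commands": [
    [[0,0,-0.1],[0,0,0]],
    [[0,0,-0.3],[0,0,0]],
    [[0,0,-0.6],[0,0,0]],
    [[0,0,-0.7],[0,0,0]],
    [[0,0,-0.7],[0,0,0]],
    [[0,0,-0.7],[0,0,0]],
    [[0,0,-0.6],[0,0,0]],
    [[0,0,-0.3],[0,0,0]],
    [[0,0,0],[0,0,0.034]],
    [[0,0,0],[0,0,0.034]],
    [[0,0,0],[0,0,0.034]],
    [[0,0,0],[0,0,0]]
  ]
}}

```text
time_s: 16.0
tcp_pos: [0.5761, -0.3681, 0.227]
tcp_rot: [[0.128, 0.992, -0.001], [0.992, -0.128, 0.001], [0.001, -0.001, -1.0]]
contact_force: [0.0, -0.6, -1.5]
width: 0.058
grip_force: 14.3
```

Call:
{"name": "play_rows", "arguments": {
  "commands": [
    [[0.25,-0.013,0],[0,0,0]],
    [[0.5,-0.027,0],[0,0,0]],
    [[0.5,-0.027,0],[0,0,0]],
    [[0.5,-0.027,0],[0,0,0]],
    [[0.5,-0.027,0],[0,0,0]],
    [[0.5,-0.027,0],[0,0,0]],
    [[0.5,-0.027,0],[0,0,0]],
    [[0.5,-0.027,0],[0,0,0]],
    [[0.5,-0.027,0],[0,0,0]],
    [[0.5,-0.027,0],[0,0,0]],
    [[0.5,-0.027,0],[0,0,0]],
    [[0.5,-0.027,0],[0,0,0]],
    [[0.5,-0.027,0],[0,0,0]],
    [[0.5,-0.027,0],[0,0,0]],
    [[0.5,-0.025,0],[0,0,0]],
    [[0.4,-0.02,0],[0,0,0]],
    [[0.2,0,0],[0,0,0]],
    [[0,0,0],[0,0,0]],
    [[0,0,0],[0,0,0]]
  ]
}}

```text
time_s: 17.58
tcp_pos: [0.6057, 0.0237, 0.2273]
tcp_rot: [[0.125, 0.992, -0.0], [0.992, -0.125, -0.0], [-0.0, -0.0, -1.0]]
contact_force: [0.4, -1.1, -1.2]
width: 0.0584
grip_force: 14.3
```

```bash
cat > held.py <<'E'
import sys
from h import *
# pose of held dish in tool frame: rim plane at tool z = zr
nm,zr,out=sys.argv[1],float(sys.argv[2]),sys.argv[3]
lo,hi={'blue':(105,125),'green':(58,80)}[nm]
s=env.state();p=np.array(s['tcp_pos']);R=np.array(s['tcp_rot']).reshape(3,3); print(p.round(4),R.round(3).tolist(),s['width'],s['time_s'],np.array(s['contact_force']).round(1))
c=cap('wrist'); save(c,out+'.png'); np.save(out+'.npy',c,allow_pickle=True); h=cv2.cvtColor(c['image'],cv2.COLOR_RGB2HSV)
mk=cv2.inRange(h,(lo,110,40),(hi,255,255)); k,lab,st,ce=cv2.connectedComponentsWithStats(mk); i=1+st[1:,4].argmax(); print(st[i])
m=cv2.morphologyEx((lab==i).astype(np.uint8),cv2.MORPH_CLOSE,np.ones((7,7)))
k=kidney(c,m,p[2]-zr); print('waist,yaw',k[0].round(4),round(k[1],4),k[2:]); 
print('offset of waist from TCP, world',(k[0]-p[:2]).round(4),'yaw-a-pi/2',k[1]-np.arctan2(R[1,1],R[0,1])-np.pi/2)
E
python3 held.py green -0.0063 g1
```

```text
[0.6057 0.0237 0.2273] [[0.125, 0.992, -0.0], [0.992, -0.125, -0.0], [-0.0, -0.0, -1.0]] 0.05840257590277483 17.5833 [ 0.4 -1.1 -1.2]
[  271   150   116   150 14206]
waist,yaw [0.603  0.0333] 1.3468 (np.float64(0.0931120981675756), 4979.375, np.float64(9.916015625))
offset of waist from TCP, world [-0.0028  0.0096] yaw-a-pi/2 -0.09886458330256476
```

View pics/g1.png

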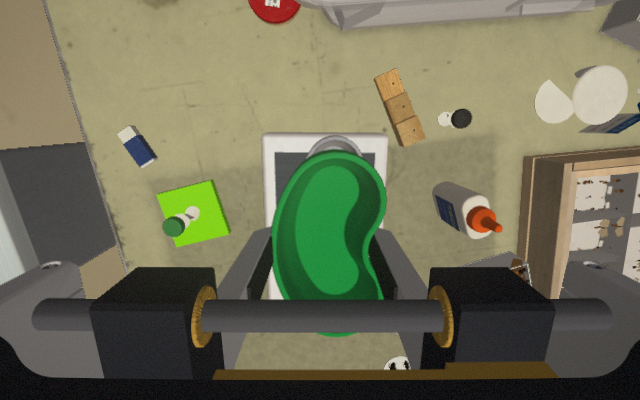

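The green dish is held level, hollow side right; the gripper's bar hides rows 300–333.

```bash
cat > held2.py <<'E'
import sys
from h import *
nm,zr,f,z0,r0,r1=sys.argv[1],float(sys.argv[2]),sys.argv[3],float(sys.argv[4]),int(sys.argv[5]),int(sys.argv[6])
lo,hi={'blue':(105,125),'green':(58,80)}[nm]
c=np.load(f+'.npy',allow_pickle=True).item(); h=cv2.cvtColor(c['image'],cv2.COLOR_RGB2HSV)
mk=cv2.inRange(h,(lo,110,25),(hi,255,255)); mk[:,:230]=0; mk[:,420:]=0
m=cv2.morphologyEx(mk,cv2.MORPH_CLOSE,np.ones((5,5)))
print([(r,np.where(m[r])[0][[0,-1]].tolist()) for r in range(288,345,3) if m[r].any()])
a=np.where(m[r0])[0][[0,-1]]; b=np.where(m[r1])[0][[0,-1]]
for r in range(r0,r1+1):
    t=(r-r0)/(r1-r0); t2=1-np.sqrt(max(0,1-t*t))
    q=(a+(b-a)*t2).astype(int); m[r,q[0]:q[1]+1]=255
k=kidney(c,(m>0),z0-zr); print(k)
E
python3 held2.py green -0.0063 g1 .2273 298 334
```

```text
[(288, [280, 381]), (291, [281, 382]), (294, [282, 383]), (297, [284, 383]), (333, [318, 355]), (336, [330, 342])]
(array([0.60225842, 0.02136352]), np.float64(1.4580245649250412), np.float64(0.11728012694218862), 6314.1875, np.float64(9.826171875))
```

Call:
{"name": "play_rows", "arguments": {
  "commands": [
    [[0.03,0.06,0.2],[0,0,0]],
    [[0,0,0.4],[0,0,0]],
    [[0,0,0.5],[0,0,0]],
    [[0,0,0.5],[0,0,0]],
    [[0,0,0.3],[0,0,0]],
    [[0,0,0.1],[0,0,0]],
    [[0,0,0],[0,0,0]],
    [[0,0,0],[0,0,0]]
  ]
}}

```text
time_s: 18.3
tcp_pos: [0.6096, 0.024, 0.1278]
tcp_rot: [[0.127, 0.992, 0.001], [0.992, -0.127, -0.0], [-0.0, 0.001, -1.0]]
contact_force: [-0.0, 1.3, -1.1]
width: 0.0581
grip_force: 14.3
```

Call:
{"name": "play_rows", "arguments": {
  "commands": [
    [[0,0,0.05],[0,0,0]],
    [[0,0,0.05],[0,0,0]],
    [[0,0,0.05],[0,0,0]],
    [[0,0,0.05],[0,0,0]],
    [[0,0,0],[0,0,0]],
    [[0,0,0],[0,0,0]]
  ]
}}

```text
time_s: 18.8
tcp_pos: [0.6091, 0.0247, 0.1174]
tcp_rot: [[0.127, 0.992, -0.0], [0.992, -0.127, 0.0], [0.0, -0.0, -1.0]]
contact_force: [-0.5, -0.5, -0.9]
width: 0.0582
grip_force: 14.3
```

```bash
python3 - <<'E'
from h import *
c=cap('side'); save(c,'s2.png'); np.save('s2.npy',c,allow_pickle=True)
s=env.state(); print(s['contact_force'],s['wrist_torque'],s['tcp_pos'])
p=proj(c,[.607,.023,.1])[0].astype(int); print(p)
o=c['image'][p[1]-60:p[1]+60,p[0]-70:p[0]+70]; cv2.imwrite('pics/s2c.png',cv2.resize(o,None,fx=5,fy=5,interpolation=cv2.INTER_CUBIC)[:,:,::-1])
E
```

```text
[ 0.19990967 -0.37651439 -1.97188755] [-0.03479228  0.12197746  0.03653884] [0.60917676 0.02469344 0.11750497]
[328 199]
```

Call:
{"name": "play_rows", "arguments": {
  "commands": [
    [[0,0,0.04],[0,0,0]],
    [[0,0,0.04],[0,0,0]],
    [[0,0,0.04],[0,0,0]],
    [[0,0,0],[0,0,0]],
    [[0,0,0],[0,0,0]]
  ]
}}

```text
time_s: 19.27
tcp_pos: [0.609, 0.0247, 0.1112]
tcp_rot: [[0.127, 0.992, -0.0], [0.992, -0.127, 0.0], [-0.0, -0.0, -1.0]]
contact_force: [-0.3, -0.1, -0.6]
width: 0.0581
grip_force: 14.3
```

Call:
{"name": "play_rows", "arguments": {
  "commands": [
    [[0,0,0.03],[0,0,0]],
    [[0,0,0.03],[0,0,0]],
    [[0,0,0],[0,0,0]],
    [[0,0,0],[0,0,0]]
  ]
}}

```text
time_s: 19.6
tcp_pos: [0.6091, 0.0247, 0.1083]
tcp_rot: [[0.127, 0.992, -0.0], [0.992, -0.127, 0.0], [-0.0, -0.0, -1.0]]
contact_force: [-0.1, 0.2, -1.1]
width: 0.0583
grip_force: 14.3
```

Call:
{"name": "play_rows", "arguments": {
  "commands": [
    [[0,0,0.03],[0,0,0]],
    [[0,0,0.03],[0,0,0]],
    [[0,0,0],[0,0,0]],
    [[0,0,0],[0,0,0]]
  ]
}}

```text
time_s: 19.93
tcp_pos: [0.6091, 0.0247, 0.1053]
tcp_rot: [[0.127, 0.992, -0.0], [0.992, -0.127, 0.0], [0.0, -0.0, -1.0]]
contact_force: [0.2, 0.1, -0.6]
width: 0.058
grip_force: 14.3
```

Call:
{"name": "play_rows", "arguments": {
  "commands": [
    [[0,0,0.03],[0,0,0]],
    [[0,0,0.03],[0,0,0]],
    [[0,0,0],[0,0,0]],
    [[0,0,0],[0,0,0]]
  ]
}}

```text
time_s: 20.27
tcp_pos: [0.6091, 0.0246, 0.1023]
tcp_rot: [[0.127, 0.992, -0.0], [0.992, -0.127, 0.0], [-0.0, -0.0, -1.0]]
contact_force: [-0.9, -0.9, -0.8]
width: 0.0583
grip_force: 14.3
```

Call:
{"name": "play_rows", "arguments": {
  "commands": [
    [[0,0,0],[0,0,0]],
    [[0,0,0],[0,0,0]],
    [[0,0,0],[0,0,0]],
    [[0,0,0],[0,0,0]],
    [[0,0,0],[0,0,0]],
    [[0,0,0],[0,0,0]],
    [[0,0,-0.3],[0,0,0]],
    [[0,0,-0.6],[0,0,0]],
    [[0,0,-0.7],[0,0,0]],
    [[0,0,-0.7],[0,0,0]],
    [[0,0,-0.5],[0,0,0]],
    [[0,0,-0.2],[0,0,0]],
    [[0,0,0],[0,0,0]],
    [[0,0,0],[0,0,0]]
  ],
  "jaw": 1
}}

```text
time_s: 21.43
tcp_pos: [0.6088, 0.0247, 0.2514]
tcp_rot: [[0.127, 0.992, -0.001], [0.992, -0.127, 0.0], [-0.0, -0.001, -1.0]]
contact_force: [0.2, 1.0, 0.3]
width: 0.0939
grip_force: 0.0
```

```bash
cat > nest.py <<'E'
import sys
from h import *
nm,z,f=sys.argv[1],float(sys.argv[2]),sys.argv[3]
lo,hi={'blue':(105,125),'green':(58,80)}[nm]
s=env.state(); print(np.round(s['tcp_pos'],4),s['time_s'],np.round(s['contact_force'],1))
for cam in ['wrist','top']:
    c=cap(cam); save(c,f+cam+'.png'); np.save(f+cam+'.npy',c,allow_pickle=True); h=cv2.cvtColor(c['image'],cv2.COLOR_RGB2HSV)
    for n2,(l,u) in {'blue':(105,125),'green':(58,80)}.items():
        mk=cv2.inRange(h,(l,110,40),(u,255,255)); k,lab,st,ce=cv2.connectedComponentsWithStats(mk)
        for i in range(1,k):
            if st[i,4]>(1500 if cam=='wrist' else 250):
                zz=z if np.linalg.norm(onz(c,ce[i],z)[0,:2]-[.607,.023])<.06 else .034
                print(cam,n2,st[i],zz,[np.round(v,4) for v in kidney(c,cv2.morphologyEx((lab==i).astype(np.uint8),cv2.MORPH_CLOSE,np.ones((5,5))),zz)])
E
python3 nest.py green .107 n1
```

```text
[0.6088 0.0247 0.2514] 21.4333 [0.2 1.  0.3]
wrist green [ 294  138   64  106 5167] 0.107 [array([0.6055, 0.0232]), np.float64(1.467), np.float64(0.1152), np.float64(6076.0625), np.float64(10.2412)]
top blue [405 225  28  35 654] 0.034 [array([ 0.4328, -0.321 ]), np.float64(2.5901), np.float64(0.1168), np.float64(6068.5625), np.float64(10.5996)]
```

```bash
python3 - <<'E'
from h import *
w=np.load('n1wrist.npy',allow_pickle=True).item()['image'][110:270,240:410]
c=cap('side'); np.save('n1side.npy',c,allow_pickle=True); p=proj(c,[.607,.023,.1])[0].astype(int)
o=c['image'][p[1]-40:p[1]+60,p[0]-50:p[0]+50]
f=lambda a:cv2.resize(a,(390,390),interpolation=cv2.INTER_CUBIC)
cv2.imwrite('pics/n1c.png',np.hstack([f(w),f(o)])[:,:,::-1])
E
```

```text
(no output)
```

View pics/n1c.png

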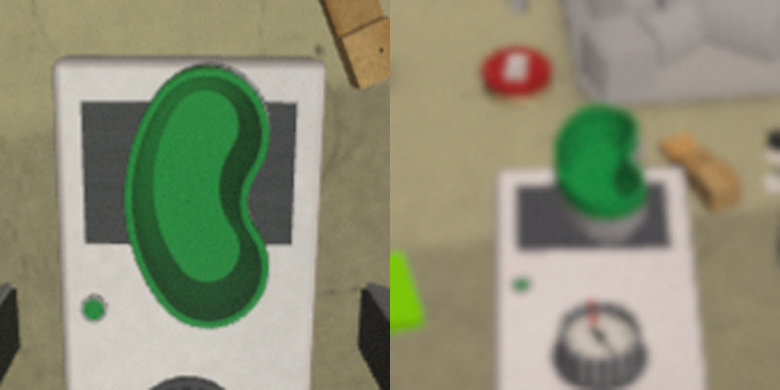

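Both views show the green dish seated level in the pan, hollow side the same way. Next, the blue dish.

Call:
{"name": "play_rows", "arguments": {
  "commands": [
    [[-0.25,-0.09,0],[0,0,0]],
    [[-0.5,-0.18,0],[0,0,0]],
    [[-0.5,-0.18,0],[0,0,0]],
    [[-0.5,-0.18,0],[0,0,0]],
    [[-0.5,-0.18,0],[0,0,0]],
    [[-0.5,-0.18,0],[0,0,0]],
    [[-0.5,-0.18,0],[0,0,0]],
    [[-0.5,-0.18,0],[0,0,0]],
    [[-0.5,-0.18,0],[0,0,0]],
    [[-0.5,-0.18,0],[0,0,0]],
    [[-0.5,-0.18,0],[0,0,0]],
    [[-0.5,-0.18,0],[0,0,0]],
    [[-0.5,-0.18,0],[0,0,0]],
    [[-0.5,-0.18,0],[0,0,0]],
    [[-0.2,-0.09,0],[0,0,0]],
    [[0,0,0],[0,0,0]]
  ]
}}

```text
time_s: 22.92
tcp_pos: [0.4385, -0.3055, 0.2515]
tcp_rot: [[0.13, 0.991, -0.001], [0.991, -0.13, 0.001], [0.001, -0.001, -1.0]]
contact_force: [-0.2, -0.3, 0.7]
width: 0.0939
grip_force: 0.0
```

Call:
{"name": "play_rows", "arguments": {
  "commands": [
    [[0,0,0.1],[0,0,-0.0372]],
    [[0,0,0.1],[0,0,-0.0372]],
    [[0,0,0.1],[0,0,-0.0372]],
    [[0,0,0.1],[0,0,-0.0372]],
    [[0,0,0.1],[0,0,-0.0372]],
    [[0,0,0.1],[0,0,-0.0372]],
    [[0,0,0.1],[0,0,-0.0372]],
    [[0,0,0.1],[0,0,-0.0372]],
    [[0,0,0.1],[0,0,-0.0372]],
    [[0,0,0.1],[0,0,-0.0372]],
    [[0,0,0],[0,0,0]],
    [[0,0,0],[0,0,0]]
  ]
}}

```text
time_s: 23.92
tcp_pos: [0.4403, -0.3029, 0.2019]
tcp_rot: [[-0.862, 0.506, -0.001], [0.506, 0.862, 0.001], [0.001, 0.001, -1.0]]
contact_force: [-0.9, -0.5, 0.3]
width: 0.0939
grip_force: 0.0
```

```bash
python3 dish.py 3; python3 dish.py 4|tail -1
```

```text
[ 0.44027818 -0.30288864  0.20190509] 23.9167 [0.506 0.862 0.001] [-0.82 -0.01  1.86  0.    1.29 -1.85]
blue [ 279  138   60  100 4693] [309. 188.] [array([ 0.4307, -0.3224]), np.float64(2.5931), np.float64(0.1159), np.float64(6142.1875), np.float64(10.5283)]
blue [ 279  137   60  101 4688] [309. 187.] [array([ 0.4308, -0.3224]), np.float64(2.5936), np.float64(0.1171), np.float64(6152.375), np.float64(9.9785)]
```

Call:
{"name": "play_rows", "arguments": {
  "commands": [
    [[-0.02,-0.21,0.1],[0,0,0]],
    [[-0.02,-0.21,0.2],[0,0,0]],
    [[0,0,0.5],[0,0,0]],
    [[0,0,0.6],[0,0,0]],
    [[0,0,0.6],[0,0,0]],
    [[0,0,0.6],[0,0,0]],
    [[0,0,0.5],[0,0,0]],
    [[0,0,0.25],[0,0,0]],
    [[0,0,0.07],[0,0,0]],
    [[0,0,0],[0,0,0]],
    [[0,0,0],[0,0,0]],
    [[0,0,0],[0,0,0]]
  ]
}}

```text
time_s: 25.02
tcp_pos: [0.4322, -0.3245, 0.0333]
tcp_rot: [[-0.863, 0.505, 0.002], [0.505, 0.863, -0.003], [-0.003, -0.001, -1.0]]
contact_force: [0.0, 1.1, -0.2]
width: 0.0944
grip_force: 0.0
```

Call:
{"name": "play_rows", "arguments": {
  "commands": [
    [[0,0,0],[0,0,0]],
    [[0,0,0],[0,0,0]],
    [[0,0,0],[0,0,0]],
    [[0,0,0],[0,0,0]],
    [[0,0,0],[0,0,0]],
    [[0,0,0],[0,0,0]],
    [[0,0,0],[0,0,0]],
    [[0,0,0],[0,0,0]],
    [[0,0,0],[0,0,0]],
    [[0,0,0],[0,0,0]]
  ],
  "jaw": -1,
  "force": 15
}}

```text
time_s: 25.85
tcp_pos: [0.4313, -0.3231, 0.0315]
tcp_rot: [[-0.863, 0.505, -0.0], [0.505, 0.863, 0.0], [0.0, 0.0, -1.0]]
contact_force: [-1.0, 1.5, 1.6]
width: 0.058
grip_force: 13.8
```

Call:
{"name": "play_rows", "arguments": {
  "commands": [
    [[0,0,-0.1],[0,0,0]],
    [[0,0,-0.3],[0,0,0]],
    [[0,0,-0.6],[0,0,0]],
    [[0,0,-0.7],[0,0,0]],
    [[0,0,-0.7],[0,0,0]],
    [[0,0,-0.7],[0,0,0]],
    [[0,0,-0.6],[0,0,0]],
    [[0,0,-0.3],[0,0,0]],
    [[0,0,0],[0,0,0.0372]],
    [[0,0,0],[0,0,0.0372]],
    [[0,0,0],[0,0,0.0372]],
    [[0,0,0],[0,0,0.0372]],
    [[0,0,0],[0,0,0.0372]],
    [[0,0,0],[0,0,0.0372]],
    [[0,0,0],[0,0,0.0372]],
    [[0,0,0],[0,0,0.0372]],
    [[0,0,0],[0,0,0.0372]],
    [[0,0,0],[0,0,0.0372]]
  ]
}}

```text
time_s: 27.35
tcp_pos: [0.4311, -0.3231, 0.2313]
tcp_rot: [[0.133, 0.991, -0.0], [0.991, -0.133, 0.0], [0.0, -0.0, -1.0]]
contact_force: [1.1, -0.8, -1.7]
width: 0.0576
grip_force: 14.0
```

Call:
{"name": "play_rows", "arguments": {
  "commands": [
    [[0.25,0.09,0],[0,0,0]],
    [[0.5,0.18,0],[0,0,0]],
    [[0.5,0.18,0],[0,0,0]],
    [[0.5,0.18,0],[0,0,0]],
    [[0.5,0.18,0],[0,0,0]],
    [[0.5,0.18,0],[0,0,0]],
    [[0.5,0.18,0],[0,0,0]],
    [[0.5,0.18,0],[0,0,0]],
    [[0.5,0.18,0],[0,0,0]],
    [[0.5,0.18,0],[0,0,0]],
    [[0.5,0.18,0],[0,0,0]],
    [[0.5,0.18,0],[0,0,0]],
    [[0.5,0.18,0],[0,0,0]],
    [[0.5,0.18,0],[0,0,0]],
    [[0.4,0.14,0],[0,0,0]],
    [[0.2,0.07,0],[0,0,0]],
    [[0,0,0],[0,0,0]],
    [[0,0,0],[0,0,0]]
  ]
}}

```text
time_s: 28.85
tcp_pos: [0.6084, 0.0249, 0.2312]
tcp_rot: [[0.125, 0.992, -0.001], [0.992, -0.125, -0.0], [-0.0, -0.001, -1.0]]
contact_force: [-0.5, -0.2, -0.9]
width: 0.0579
grip_force: 14.0
```

```bash
python3 held.py blue -0.0025 b1|head -2; python3 held2.py blue -0.0025 b1 .2315 298 334
```

```text
[0.6084 0.0249 0.2312] [[0.125, 0.992, -0.001], [0.992, -0.125, -0.0], [-0.0, -0.001, -1.0]] 0.05787355580067778 28.85 [-0.5 -0.2 -0.9]
[  272   148   115   152 14240]
[(288, [281, 380]), (291, [283, 381]), (294, [284, 380]), (297, [286, 380])]Traceback (most recent call last):
  File "held2.py", line 9, in <module>
    a=np.where(m[r0])[0][[0,-1]]; b=np.where(m[r1])[0][[0,-1]]
                                    ~~~~~~~~~~~~~~~~~~^^^^^^^^
IndexError: index 0 is out of bounds for axis 0 with size 0
```

Call:
{"name": "play_rows", "arguments": {
  "commands": [
    [[-0.02,0.01,0.2],[0,0,0]],
    [[0,0,0.4],[0,0,0]],
    [[0,0,0.5],[0,0,0]],
    [[0,0,0.4],[0,0,0]],
    [[0,0,0.2],[0,0,0]],
    [[0,0,0.08],[0,0,0]],
    [[0,0,0],[0,0,0]],
    [[0,0,0],[0,0,0]]
  ]
}}

```text
time_s: 29.57
tcp_pos: [0.6098, 0.0231, 0.1435]
tcp_rot: [[0.127, 0.992, 0.002], [0.992, -0.127, -0.0], [-0.0, 0.002, -1.0]]
contact_force: [0.1, 0.6, -0.4]
width: 0.058
grip_force: 14.0
```

Call:
{"name": "play_rows", "arguments": {
  "commands": [
    [[0,0,0.05],[0,0,0]],
    [[0,0,0.05],[0,0,0]],
    [[0,0,0.05],[0,0,0]],
    [[0,0,0.05],[0,0,0]],
    [[0,0,0],[0,0,0]],
    [[0,0,0],[0,0,0]]
  ]
}}

```text
time_s: 30.07
tcp_pos: [0.609, 0.0236, 0.1323]
tcp_rot: [[0.127, 0.992, -0.0], [0.992, -0.127, 0.0], [-0.0, -0.0, -1.0]]
contact_force: [-0.8, -0.1, -0.8]
width: 0.0581
grip_force: 14.0
```

Call:
{"name": "play_rows", "arguments": {
  "commands": [
    [[0,0,0.04],[0,0,0]],
    [[0,0,0.04],[0,0,0]],
    [[0,0,0.04],[0,0,0]],
    [[0,0,0],[0,0,0]],
    [[0,0,0],[0,0,0]],
    [[0,0,0],[0,0,0]]
  ]
}}

```text
time_s: 30.57
tcp_pos: [0.6092, 0.0236, 0.1265]
tcp_rot: [[0.127, 0.992, 0.0], [0.992, -0.127, 0.0], [0.0, 0.0, -1.0]]
contact_force: [0.1, -1.0, -1.3]
width: 0.0576
grip_force: 14.0
```

Call:
{"name": "play_rows", "arguments": {
  "commands": [
    [[0,0,0.03],[0,0,0]],
    [[0,0,0.03],[0,0,0]],
    [[0,0,0.03],[0,0,0]],
    [[0,0,0],[0,0,0]],
    [[0,0,0],[0,0,0]],
    [[0,0,0],[0,0,0]]
  ]
}}

```text
time_s: 31.07
tcp_pos: [0.6091, 0.0236, 0.1219]
tcp_rot: [[0.127, 0.992, -0.0], [0.992, -0.127, -0.0], [-0.0, -0.0, -1.0]]
contact_force: [1.1, 0.2, -0.3]
width: 0.0579
grip_force: 14.0
```

Call:
{"name": "play_rows", "arguments": {
  "commands": [
    [[0,0,0.03],[0,0,0]],
    [[0,0,0],[0,0,0]],
    [[0,0,0],[0,0,0]],
    [[0,0,0],[0,0,0]]
  ]
}}

```text
time_s: 31.4
tcp_pos: [0.6091, 0.0236, 0.1205]
tcp_rot: [[0.127, 0.992, -0.0], [0.992, -0.127, -0.0], [-0.0, -0.0, -1.0]]
contact_force: [-0.4, 0.5, -0.7]
width: 0.0581
grip_force: 14.0
```

Call:
{"name": "play_rows", "arguments": {
  "commands": [
    [[0,0,0],[0,0,0]],
    [[0,0,0],[0,0,0]],
    [[0,0,0],[0,0,0]],
    [[0,0,0],[0,0,0]],
    [[0,0,0],[0,0,0]],
    [[0,0,0],[0,0,0]],
    [[0,0,-0.3],[0,0,0]],
    [[0,0,-0.6],[0,0,0]],
    [[0,0,-0.7],[0,0,0]],
    [[0,0,-0.7],[0,0,0]],
    [[0,0,-0.5],[0,0,0]],
    [[0,0,-0.2],[0,0,0]],
    [[0,0,0],[0,0,0]],
    [[0,0,0],[0,0,0]]
  ],
  "jaw": 1
}}

```text
time_s: 32.57
tcp_pos: [0.6088, 0.0236, 0.2693]
tcp_rot: [[0.127, 0.992, -0.001], [0.992, -0.127, 0.0], [-0.0, -0.001, -1.0]]
contact_force: [-0.1, -0.1, 0.1]
width: 0.0941
grip_force: 0.0
```

```bash
python3 nest.py blue .121 n2; python3 - <<'E'
from h import *
w=np.load('n2wrist.npy',allow_pickle=True).item()['image'][110:270,240:410]
c=cap('side'); np.save('n2side.npy',c,allow_pickle=True); p=proj(c,[.607,.023,.1])[0].astype(int)
o=c['image'][p[1]-40:p[1]+60,p[0]-50:p[0]+50]
f=lambda a:cv2.resize(a,(390,390),interpolation=cv2.INTER_CUBIC)
cv2.imwrite('pics/n2c.png',np.hstack([f(w),f(o)])[:,:,::-1])
for n in ['n1side','n2side']:
    c=np.load(n+'.npy',allow_pickle=True).item(); h=cv2.cvtColor(c['image'],cv2.COLOR_RGB2HSV); l=(58,80) if n[1]=='1' else (105,125)
    mk=cv2.inRange(h,(l[0],110,40),(l[1],255,255)); k,lab,st,ce=cv2.connectedComponentsWithStats(mk); 
    print(n,[(st[i].tolist(),ce[i].round(1)) for i in range(1,k) if st[i,4]>60 and 200<ce[i][0]<420])
E
```

```text
[0.6088 0.0236 0.2693] 32.5667 [-0.1 -0.1  0.1]
wrist blue [ 294  136   64  106 5238] 0.121 [array([0.6057, 0.0235]), np.float64(1.4458), np.float64(0.1159), np.float64(6117.25), np.float64(10.0654)]
n1side [([321, 186, 23, 29, 503], array([331.4, 200.5]))]
n2side [([320, 183, 23, 28, 514], array([331.4, 196.7]))]
```

View pics/n2c.png

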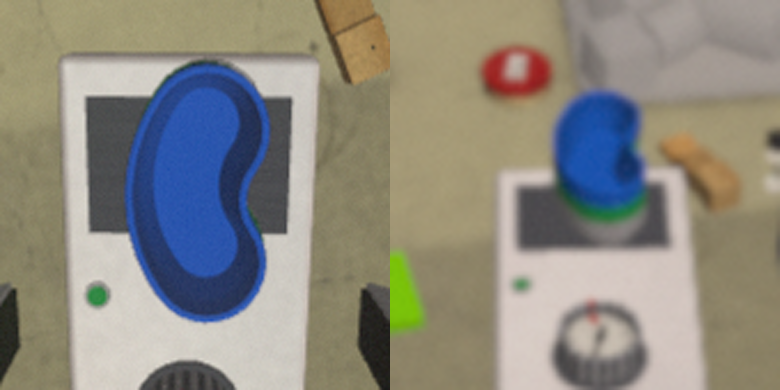

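The blue dish sits level in green, the green on steel, same way round. Now the dial.

Call:
{"name": "play_rows", "arguments": {
  "commands": [
    [[-0.3,0,0.08],[0,0,0]],
    [[-0.5,-0.01,0.14],[0,0,0]],
    [[-0.5,-0.01,0.14],[0,0,0]],
    [[-0.5,-0.01,0.14],[0,0,0]],
    [[-0.5,-0.01,0.14],[0,0,0]],
    [[-0.5,0,0.14],[0,0,0]],
    [[-0.23,0,0.02],[0,0,0]],
    [[0,0,0],[0,0,0]],
    [[0,0,0],[0,0,0]],
    [[0,0,0],[0,0,0]]
  ]
}}

```text
time_s: 33.55
tcp_pos: [0.5882, -0.1254, 0.2305]
tcp_rot: [[0.126, 0.992, 0.0], [0.992, -0.126, 0.0], [0.0, 0.0, -1.0]]
contact_force: [0.1, 0.0, -0.6]
width: 0.0939
grip_force: 0.0
```

```bash
cat > dial.py <<'E'
import sys
from h import *
s=env.state(); print(np.round(s['tcp_pos'],4),s['time_s'],np.array(s['tcp_rot']).round(3)[:,1],np.round(s['qpos'],2))
c=cap('wrist'); f=sys.argv[1]; save(c,f+'.png'); np.save(f+'.npy',c,allow_pickle=True)
# rectified top view of the face plane, 0.2 mm / px, centred at guess
g=np.array([.5885,-.1255]) if len(sys.argv)<4 else np.array([float(sys.argv[2]),float(sys.argv[3])])
def rect(z):
    i,j=np.meshgrid(np.arange(400),np.arange(400)); P=np.c_[(g[0]+(200-j.ravel())*.0002),(g[1]+(200-i.ravel())*.0002),np.full(160000,z)]
    q=proj(c,P).astype(np.float32).reshape(400,400,2); return cv2.remap(c['image'],q[...,0],q[...,1],cv2.INTER_LINEAR)
W=lambda p:(g+[(200-p[1])*.0002,(200-p[0])*.0002])
a=rect(.064); h=cv2.cvtColor(a,cv2.COLOR_RGB2HSV)
face=((h[:,:,2]>120)&(h[:,:,1]<70)).astype(np.uint8); y,x=np.mgrid[:400,:400]; face[(x-200)**2+(y-200)**2>160**2]=0
face=cv2.morphologyEx(face,cv2.MORPH_OPEN,np.ones((5,5)))
ct=max(cv2.findContours(face,0,1)[0],key=cv2.contourArea); hull=cv2.convexHull(ct)
(cx,cy),r=cv2.minEnclosingCircle(hull); e=cv2.fitEllipse(hull); print('face',W((cx,cy)),r*.2,'ell',W(e[0]),e[1][0]*.1,e[1][1]*.1)
red=cv2.inRange(h,(0,110,80),(8,255,255))|cv2.inRange(h,(172,110,80),(180,255,255)); k,lab,st,ce=cv2.connectedComponentsWithStats(red); i=1+st[1:,4].argmax(); C=np.array(e[0]); print('red',st[i,4],W(ce[i]),np.linalg.norm(ce[i]-C)*.2)
rv=ce[i]-C
yy,xx=y-C[1],x-C[0]; rr=np.hypot(xx,yy)*.2
dk=((h[:,:,2]<85)&(rr<14)).astype(np.uint8)
k,lab,st,ce=cv2.connectedComponentsWithStats(dk); i=1+st[1:,4].argmax(); m=lab==i; print('needle px',st[i])
far=m&(rr>7); nv=np.array([xx[far].mean(),yy[far].mean()]); 
ang=lambda v:np.arctan2(v[0],-v[1])  # clockwise from world +x (up)
print('cw angles: red',ang(rv),'needle',ang(nv),'diff needle-red',(ang(nv)-ang(rv)+np.pi)%(2*np.pi)-np.pi, 'n far',far.sum())
d=cv2.findNonZero((m).astype(np.uint8)); v=cv2.fitLine(d,cv2.DIST_L2,0,.01,.01).ravel(); print('line',v, 'ang',ang(v[:2]))
b=a.copy(); cv2.circle(b,(int(C[0]),int(C[1])),105,(255,0,255),1); cv2.line(b,(int(C[0]),int(C[1])),tuple((C+nv/np.linalg.norm(nv)*105).astype(int)),(0,255,0),1)
cv2.imwrite('pics/%s_r.png'%f,np.hstack([a,b])[:,:,::-1])
E
python3 dial.py t1
```

```text
[ 0.5882 -0.1254  0.2305] 33.55 [ 0.992 -0.126  0.   ] [-0.4   0.12  1.67  0.    1.35 -0.27]
face [ 0.58851445 -0.12738217] 31.82178955078125 ell [ 0.58869043 -0.12678926] 28.902606201171878 31.65448913574219
red 1517 [ 0.58585372 -0.10173533] 25.21401110953886
needle px [ 148  184   87   38 1138]
cw angles: red -1.6835401414301832 needle -1.4024476154613683 diff needle-red 0.28109252596881484 n far 263
line [  0.9271146    0.37477788 189.53778    202.97716   ] ang 1.9549536
```

View pics/t1_r.png

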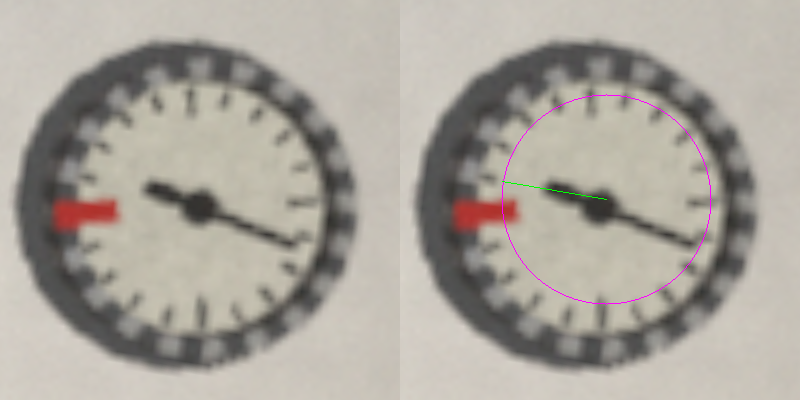

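The hub is at (200,206), the needle's tip at (297,245) and the red mark at (90,212): the needle is 1.954 rad and red −1.63 rad clockwise, so the bezel needs 2.70 rad counterclockwise.

Call:
{"name": "play_rows", "arguments": {
  "commands": [
    [[0,0,0],[0,0,0.036]],
    [[0,0,0],[0,0,0.036]],
    [[0,0,0],[0,0,0.036]],
    [[0,0,0],[0,0,0.036]],
    [[0,0,0],[0,0,0.036]],
    [[0,0,0],[0,0,0.036]],
    [[0,0,0],[0,0,0.036]],
    [[0,0,0],[0,0,0.036]],
    [[0,0,0],[0,0,0.036]],
    [[0,0,0],[0,0,0.036]],
    [[0,0,0],[0,0,0.036]],
    [[0,0,0],[0,0,0.036]],
    [[0,0,0],[0,0,0]],
    [[0,0,0],[0,0,0]]
  ]
}}

```text
time_s: 34.77
tcp_pos: [0.5883, -0.1255, 0.2308]
tcp_rot: [[0.996, 0.091, 0.001], [0.091, -0.996, -0.0], [0.001, 0.0, -1.0]]
contact_force: [-0.4, 0.1, 0.2]
width: 0.094
grip_force: 0.0
```

Call:
{"name": "play_rows", "arguments": {
  "commands": [
    [[-0.02,0,0.3],[0,0,0]],
    [[0,0,0.5],[0,0,0]],
    [[0,0,0.5],[0,0,0]],
    [[0,0,0.5],[0,0,0]],
    [[0,0,0.4],[0,0,0]],
    [[0,0,0.3],[0,0,0]],
    [[0,0,0],[0,0,0]],
    [[0,0,0],[0,0,0]]
  ]
}}

```text
time_s: 35.43
tcp_pos: [0.5867, -0.126, 0.1051]
tcp_rot: [[0.996, 0.089, -0.001], [0.089, -0.996, 0.001], [-0.001, -0.001, -1.0]]
contact_force: [-0.1, -0.1, 0.5]
width: 0.0941
grip_force: 0.0
```

```bash
python3 - <<'E'
from h import *
s=env.state(); p=np.array(s['tcp_pos']);R=np.array(s['tcp_rot']).reshape(3,3);print(p.round(4),R.round(3).tolist(),np.round(s['qpos'],2),s['contact_force'].round(1))
c=cap('wrist'); save(c,'t2.png'); np.save('t2.npy',c,allow_pickle=True)
print('dial at px',proj(c,[[.5873,-.1255,.064]]))
d=np.array([.5873,-.1255])-p[:2]; print('dial rel TCP in tool x,y mm',(R[:2,:2].T@d*1000).round(1))
E
```

```text
[ 0.5867 -0.126   0.1051] [[0.996, 0.089, -0.001], [0.089, -0.996, 0.001], [-0.001, -0.001, -1.0]] [-0.4   0.25  1.76  0.    1.13  1.08] [-0.1 -0.1  0.5]
dial at px [[321.06476673 220.44107039]]
dial rel TCP in tool x,y mm [ 0.6 -0.5]
```

Call:
{"name": "play_rows", "arguments": {
  "commands": [
    [[0,0,0.3],[0,0,0]],
    [[0,0,0.4],[0,0,0]],
    [[0,0,0.2],[0,0,0]],
    [[0,0,0.08],[0,0,0]],
    [[0,0,0],[0,0,0]],
    [[0,0,0],[0,0,0]]
  ]
}}

```text
time_s: 35.98
tcp_pos: [0.5877, -0.1268, 0.0575]
tcp_rot: [[0.996, 0.087, 0.001], [0.087, -0.996, -0.001], [0.001, 0.001, -1.0]]
contact_force: [-0.6, -0.2, 0.8]
width: 0.0938
grip_force: 0.0
```

Call:
{"name": "play_rows", "arguments": {
  "commands": [
    [[0,0,0],[0,0,0]],
    [[0,0,0],[0,0,0]],
    [[0,0,0],[0,0,0]],
    [[0,0,0],[0,0,0]],
    [[0,0,0],[0,0,0]],
    [[0,0,0],[0,0,0]],
    [[0,0,0],[0,0,0]],
    [[0,0,0],[0,0,0]],
    [[0,0,0],[0,0,0]]
  ],
  "jaw": -1,
  "force": 12
}}

```text
time_s: 36.73
tcp_pos: [0.587, -0.1258, 0.0566]
tcp_rot: [[0.996, 0.086, -0.0], [0.086, -0.996, 0.001], [-0.0, -0.001, -1.0]]
contact_force: [0.5, 4.8, 3.4]
width: 0.0598
grip_force: 12.0
```

Call:
{"name": "play_rows", "arguments": {
  "commands": [
    [[0,0,0],[0,0,-0.02]],
    [[0,0,0],[0,0,-0.035]],
    [[0,0,0],[0,0,-0.035]],
    [[0,0,0],[0,0,-0.035]],
    [[0,0,0],[0,0,-0.035]],
    [[0,0,0],[0,0,-0.035]],
    [[0,0,0],[0,0,-0.035]],
    [[0,0,0],[0,0,-0.035]],
    [[0,0,0],[0,0,-0.035]],
    [[0,0,0],[0,0,-0.035]],
    [[0,0,0],[0,0,-0.035]],
    [[0,0,0],[0,0,-0.035]],
    [[0,0,0],[0,0,-0.035]]
  ]
}}

```text
time_s: 37.82
tcp_pos: [0.5883, -0.1272, 0.0567]
tcp_rot: [[0.097, 0.995, 0.004], [0.995, -0.097, -0.001], [-0.001, 0.004, -1.0]]
contact_force: [5.3, 1.0, -2.3]
width: 0.0596
grip_force: 12.0
```

Call:
{"name": "play_rows", "arguments": {
  "commands": [
    [[0,0,0],[0,0,-0.035]],
    [[0,0,0],[0,0,-0.035]],
    [[0,0,0],[0,0,-0.035]],
    [[0,0,0],[0,0,-0.035]],
    [[0,0,0],[0,0,-0.035]],
    [[0,0,0],[0,0,-0.035]],
    [[0,0,0],[0,0,-0.035]],
    [[0,0,0],[0,0,-0.035]],
    [[0,0,0],[0,0,-0.035]],
    [[0,0,0],[0,0,-0.035]],
    [[0,0,0],[0,0,-0.035]],
    [[0,0,0],[0,0,-0.034]],
    [[0,0,0],[0,0,0]],
    [[0,0,0],[0,0,0]],
    [[0,0,0],[0,0,0]]
  ]
}}

```text
time_s: 39.07
tcp_pos: [0.5899, -0.1262, 0.0567]
tcp_rot: [[-0.937, 0.349, 0.008], [0.349, 0.937, -0.0], [-0.008, 0.003, -1.0]]
contact_force: [11.1, 5.2, -5.9]
width: 0.0597
grip_force: 12.0
```

Call:
{"name": "play_rows", "arguments": {
  "commands": [
    [[0,0,0],[0,0,0]],
    [[0,0,0],[0,0,0]],
    [[0,0,0],[0,0,0]],
    [[0,0,0],[0,0,0]],
    [[0,0,0],[0,0,0]],
    [[0,0,0],[0,0,0]],
    [[0,0,-0.2],[0,0,0]],
    [[0,0,-0.5],[0,0,0]],
    [[0,0,-0.7],[0,0,0]],
    [[0,0,-0.7],[0,0,0]],
    [[0,0,-0.7],[0,0,0]],
    [[0,0,-0.5],[0,0,0]],
    [[0,0,-0.2],[0,0,0]],
    [[0,0,0],[0,0,0]],
    [[0,0,0],[0,0,0]],
    [[0,0,0],[0,0,0]]
  ],
  "jaw": 1
}}

```text
time_s: 40.4
tcp_pos: [0.5858, -0.1261, 0.2289]
tcp_rot: [[-0.937, 0.349, -0.004], [0.349, 0.937, 0.002], [0.004, 0.0, -1.0]]
contact_force: [-0.5, -0.3, -0.4]
width: 0.0938
grip_force: 0.0
```

```bash
cat > dial2.py <<'E'
import sys
from h import *
def meas(c,g=np.array([.5873,-.1255]),z=.064):
    def rect(g):
        i,j=np.meshgrid(np.arange(400),np.arange(400)); P=np.c_[(g[0]+(200-j.ravel())*.0002),(g[1]+(200-i.ravel())*.0002),np.full(160000,z)]
        q=proj(c,P).astype(np.float32).reshape(400,400,2); return cv2.remap(c['image'],q[...,0],q[...,1],cv2.INTER_LINEAR)
    a=rect(g); h=cv2.cvtColor(a,cv2.COLOR_RGB2HSV); y,x=np.mgrid[:400,:400]
    dk=((h[:,:,2]<100)).astype(np.uint8); dk[np.hypot(x-200,y-200)>70]=0   # within 14 mm of guess: hub + needle
    core=cv2.morphologyEx(dk,cv2.MORPH_OPEN,cv2.getStructuringElement(cv2.MORPH_ELLIPSE,(15,15)))
    k,lab,st,ce=cv2.connectedComponentsWithStats(core); i=1+st[1:,4].argmax(); C=ce[i]
    r=np.hypot(x-C[0],y-C[1]); v=h[:,:,2].astype(float)
    th=np.linspace(-np.pi,np.pi,721)[:-1]; rad=np.arange(45,85)
    prof=np.array([cv2.remap(v.astype(np.float32),(C[0]+rad*np.sin(t)).astype(np.float32)[None],(C[1]-rad*np.cos(t)).astype(np.float32)[None],1).mean() for t in th])
    w=np.clip(prof.max()*.0+np.median(prof)-prof-15,0,None); b=w.argmax(); sel=[(b+d)%720 for d in range(-24,25)]; dd=np.arange(-24,25)
    needle=th[b]+(w[sel]*dd).sum()/w[sel].sum()*np.pi/360
    red=(cv2.inRange(h,(0,110,80),(8,255,255))|cv2.inRange(h,(172,110,80),(180,255,255)))>0; red&=(r>70)&(r<125)
    rv=np.array([x[red].mean(),y[red].mean()])-C; ra=np.arctan2(rv[0],-rv[1])
    print('hub',g+[(200-C[1])*.0002,(200-C[0])*.0002],'red n',red.sum(),'R',np.linalg.norm(rv)*.2,'red',round(ra,3),'needle',round(needle,3),'diff',round((needle-ra+np.pi)%(2*np.pi)-np.pi,3))
if __name__=='__main__':
    print('check t1:',end=' '); meas(np.load('t1.npy',allow_pickle=True).item())
    s=env.state(); print(np.round(s['tcp_pos'],4),s['time_s'])
    c=cap('wrist'); save(c,sys.argv[1]+'.png'); np.save(sys.argv[1]+'.npy',c,allow_pickle=True); meas(c)
E
python3 dial2.py t3
```

```text
check t1: hub [ 0.58711435 -0.12533082] red n 858 R 20.965778152041906 red -1.617 needle 1.96 diff -2.706
[ 0.5858 -0.1261  0.2289] 40.4
hub [ 0.58667431 -0.12571259] red n 753 R 20.86088187766 red 1.989 needle 1.969 diff -0.02
```

The zero mark is at 1.989 and the needle at 1.969 rad (0.4 mm apart). Now the vial.

Call:
{"name": "play_rows", "arguments": {
  "commands": [
    [[0,0,0],[0,0,0.0356]],
    [[0,0,0],[0,0,0.0356]],
    [[0,0,0],[0,0,0.0356]],
    [[0,0,0],[0,0,0.0356]],
    [[0,0,0],[0,0,0.0356]],
    [[0,0,0],[0,0,0.0356]],
    [[0,0,0],[0,0,0.0356]],
    [[0,0,0],[0,0,0.0356]],
    [[0,0,0],[0,0,0.0356]],
    [[0,0,0],[0,0,0.0356]],
    [[0,0,0],[0,0,0.0356]],
    [[0,0,0],[0,0,0.0356]]
  ]
}}

```text
time_s: 41.45
tcp_pos: [0.586, -0.1262, 0.229]
tcp_rot: [[0.133, 0.991, -0.004], [0.991, -0.133, 0.002], [0.001, -0.004, -1.0]]
contact_force: [0.8, -0.1, -0.3]
width: 0.0941
grip_force: 0.0
```

Call:
{"name": "play_rows", "arguments": {
  "commands": [
    [[0.26,-0.432,0],[0,0,0]],
    [[0.26,-0.432,0],[0,0,0]],
    [[0.26,-0.432,0],[0,0,0]],
    [[0.26,-0.432,0],[0,0,0]],
    [[0.26,-0.432,0],[0,0,0]],
    [[0.26,-0.432,0],[0,0,0]],
    [[0.26,-0.432,0],[0,0,0]],
    [[0.26,-0.432,0],[0,0,0]],
    [[0,0,0],[0,0,0]],
    [[0,0,0],[0,0,0]],
    [[0,0,0],[0,0,0]]
  ]
}}

```text
time_s: 42.37
tcp_pos: [0.4288, -0.0016, 0.2306]
tcp_rot: [[0.127, 0.992, -0.001], [0.992, -0.127, 0.0], [0.0, -0.001, -1.0]]
contact_force: [-0.2, 1.1, 0.2]
width: 0.0939
grip_force: 0.0
```

```bash
python3 - <<'E'
from h import *
s=env.state(); p=np.array(s['tcp_pos']);R=np.array(s['tcp_rot']).reshape(3,3);print(p.round(4),R.round(3).tolist(),s['time_s'])
c=cap('wrist'); save(c,'v1.png'); np.save('v1.npy',c,allow_pickle=True); h=cv2.cvtColor(c['image'],cv2.COLOR_RGB2HSV)
g=cv2.inRange(h,(55,100,40),(80,255,255)); k,lab,st,ce=cv2.connectedComponentsWithStats(g)
for i in range(1,k):
    if st[i,4]>150:
        w=onz(c,ce[i],.072)[0]; print('cap',st[i],w,'rel tool mm',(R[:2,:2].T@(w[:2]-p[:2])*1000).round(1))
E
```

```text
[ 0.4288 -0.0016  0.2306] [[0.127, 0.992, -0.001], [0.992, -0.127, 0.0], [0.0, -0.001, -1.0]] 42.3667
cap [463  88  43 112 709] [0.59638902 0.03377085 0.072     ] rel tool mm [ 56.5 161.7]
cap [313 177  19  20 280] [0.4272784  0.00090351 0.072     ] rel tool mm [ 2.3 -1.8]
```

Call:
{"name": "play_rows", "arguments": {
  "commands": [
    [[0.03,-0.02,0.2],[0,0,0]],
    [[0,0,0.5],[0,0,0]],
    [[0,0,0.6],[0,0,0]],
    [[0,0,0.6],[0,0,0]],
    [[0,0,0.6],[0,0,0]],
    [[0,0,0.5],[0,0,0]],
    [[0,0,0.3],[0,0,0]],
    [[0,0,0.14],[0,0,0]],
    [[0,0,0],[0,0,0]],
    [[0,0,0],[0,0,0]],
    [[0,0,0],[0,0,0]],
    [[0,0,0],[0,0,0]]
  ]
}}

```text
time_s: 43.42
tcp_pos: [0.4292, -0.0001, 0.0607]
tcp_rot: [[0.127, 0.992, 0.003], [0.992, -0.127, -0.001], [-0.0, 0.003, -1.0]]
contact_force: [0.0, -0.1, -0.3]
width: 0.0939
grip_force: 0.0
```

Call:
{"name": "play_rows", "arguments": {
  "commands": [
    [[0,0,0],[0,0,0]],
    [[0,0,0],[0,0,0]],
    [[0,0,0],[0,0,0]],
    [[0,0,0],[0,0,0]],
    [[0,0,0],[0,0,0]],
    [[0,0,0],[0,0,0]],
    [[0,0,0],[0,0,0]],
    [[0,0,0],[0,0,0]],
    [[0,0,0],[0,0,0]],
    [[0,0,0],[0,0,0]],
    [[0,0,0],[0,0,0]],
    [[0,0,0],[0,0,0]]
  ],
  "jaw": -1,
  "force": 12
}}

```text
time_s: 44.42
tcp_pos: [0.428, 0.0002, 0.0595]
tcp_rot: [[0.127, 0.992, 0.0], [0.992, -0.127, -0.0], [-0.0, 0.0, -1.0]]
contact_force: [0.3, -0.2, -0.4]
width: 0.0246
grip_force: 12.0
```

Call:
{"name": "play_rows", "arguments": {
  "commands": [
    [[0,0,-0.2],[0,0,0]],
    [[0,0,-0.5],[0,0,0]],
    [[0,0,-0.7],[0,0,0]],
    [[0,0,-0.7],[0,0,0]],
    [[0,0,-0.7],[0,0,0]],
    [[0,0,-0.4],[0,0,0]],
    [[0.092,0.349,0],[0,0,0]],
    [[0.092,0.349,0],[0,0,0]],
    [[0.092,0.349,0],[0,0,0]],
    [[0.092,0.349,0],[0,0,0]],
    [[0.092,0.349,0],[0,0,0]],
    [[0.092,0.349,0],[0,0,0]],
    [[0.092,0.349,0],[0,0,0]],
    [[0.092,0.349,0],[0,0,0]],
    [[0.092,0.349,0],[0,0,0]],
    [[0.092,0.349,0],[0,0,0]],
    [[0,0,0],[0,0,0]],
    [[0,0,0],[0,0,0]]
  ]
}}

```text
time_s: 45.92
tcp_pos: [0.6069, 0.0237, 0.2197]
tcp_rot: [[0.127, 0.992, -0.001], [0.992, -0.127, -0.0], [-0.0, -0.001, -1.0]]
contact_force: [-0.3, 1.0, -0.4]
width: 0.0245
grip_force: 12.0
```

```bash
python3 nest.py blue .121 n3; python3 - <<'E'
from dial2 import *
meas(np.load('n3wrist.npy',allow_pickle=True).item())
E
```

```text
[0.6069 0.0237 0.2197] 45.9167 [-0.3  1.  -0.4]
wrist blue [ 292  138   74  105 5050] 0.121 [array([0.6076, 0.0412]), np.float64(1.1786), np.float64(0.1003), np.float64(4136.125), np.float64(34.0088)]
hub [ 0.58727532 -0.12569463] red n 0 R nan red nan needle -2.279 diff nandial2.py:17: RuntimeWarning: Mean of empty slice.
  rv=np.array([x[red].mean(),y[red].mean()])-C; ra=np.arctan2(rv[0],-rv[1])
  ret = ret.dtype.type(ret / rcount)
```

Call:
{"name": "play_rows", "arguments": {
  "commands": [
    [[0,0,0.2],[0,0,0]],
    [[0,0,0.4],[0,0,0]],
    [[0,0,0.4],[0,0,0]],
    [[0,0,0.3],[0,0,0]],
    [[0,0,0.15],[0,0,0]],
    [[0,0,0.05],[0,0,0]],
    [[0,0,0],[0,0,0]],
    [[0,0,0],[0,0,0]],
    [[0,0,0],[0,0,0]]
  ]
}}

```text
time_s: 46.77
tcp_pos: [0.6077, 0.0235, 0.1458]
tcp_rot: [[0.127, 0.992, 0.002], [0.992, -0.127, -0.0], [-0.0, 0.002, -1.0]]
contact_force: [-0.5, -0.8, -0.3]
width: 0.0245
grip_force: 12.0
```

Call:
{"name": "play_rows", "arguments": {
  "commands": [
    [[0,0,0.03],[0,0,0]],
    [[0,0,0.03],[0,0,0]],
    [[0,0,0.03],[0,0,0]],
    [[0,0,0],[0,0,0]],
    [[0,0,0],[0,0,0]],
    [[0,0,0],[0,0,0]]
  ]
}}

```text
time_s: 47.27
tcp_pos: [0.607, 0.0236, 0.1399]
tcp_rot: [[0.127, 0.992, -0.0], [0.992, -0.127, -0.0], [-0.0, -0.0, -1.0]]
contact_force: [0.1, -0.4, -1.4]
width: 0.0244
grip_force: 12.0
```

Call:
{"name": "play_rows", "arguments": {
  "commands": [
    [[0,0,0.03],[0,0,0]],
    [[0,0,0.03],[0,0,0]],
    [[0,0,0.02],[0,0,0]],
    [[0,0,0],[0,0,0]],
    [[0,0,0],[0,0,0]],
    [[0,0,0],[0,0,0]]
  ]
}}

```text
time_s: 47.77
tcp_pos: [0.6069, 0.0236, 0.1359]
tcp_rot: [[0.127, 0.992, -0.0], [0.992, -0.127, 0.0], [-0.0, -0.0, -1.0]]
contact_force: [-0.4, -1.5, 1.5]
width: 0.0244
grip_force: 12.0
```

Call:
{"name": "play_rows", "arguments": {
  "commands": [
    [[0,0,0.03],[0,0,0]],
    [[0,0,0],[0,0,0]],
    [[0,0,0],[0,0,0]],
    [[0,0,0],[0,0,0]]
  ]
}}

```text
time_s: 48.1
tcp_pos: [0.607, 0.0236, 0.1345]
tcp_rot: [[0.127, 0.992, 0.0], [0.992, -0.127, -0.0], [-0.0, 0.0, -1.0]]
contact_force: [-0.1, -0.7, 0.6]
width: 0.0245
grip_force: 12.0
```

Call:
{"name": "play_rows", "arguments": {
  "commands": [
    [[0,0,0.03],[0,0,0]],
    [[0,0,0],[0,0,0]],
    [[0,0,0],[0,0,0]],
    [[0,0,0],[0,0,0]]
  ]
}}

```text
time_s: 48.43
tcp_pos: [0.607, 0.0236, 0.133]
tcp_rot: [[0.127, 0.992, 0.0], [0.992, -0.127, -0.0], [0.0, 0.0, -1.0]]
contact_force: [0.1, 0.7, 1.5]
width: 0.0244
grip_force: 12.0
```

Call:
{"name": "play_rows", "arguments": {
  "commands": [
    [[0,0,0],[0,0,0]],
    [[0,0,0],[0,0,0]],
    [[0,0,0],[0,0,0]],
    [[0,0,0],[0,0,0]],
    [[0,0,0],[0,0,0]],
    [[0,0,0],[0,0,0]],
    [[0,0,0],[0,0,0]],
    [[0,0,-0.1],[0,0,0]],
    [[0,0,-0.4],[0,0,0]],
    [[0,0,-0.6],[0,0,0]],
    [[0,0,-0.6],[0,0,0]],
    [[0,0,-0.5],[0,0,0]],
    [[0,0,-0.2],[0,0,0]],
    [[0,0,0],[0,0,0]],
    [[0,0,0],[0,0,0]],
    [[0,0,0],[0,0,0]]
  ],
  "jaw": 1
}}

```text
time_s: 49.77
tcp_pos: [0.6059, 0.0237, 0.2506]
tcp_rot: [[0.127, 0.992, -0.004], [0.992, -0.127, 0.001], [0.0, -0.004, -1.0]]
contact_force: [0.0, 0.3, -0.7]
width: 0.0939
grip_force: 0.0
```

```bash
python3 nest.py blue .119 n4; python3 - <<'E'
from h import *
for n,l,lim in [('n4wrist',(55,80),150)]:
    c=np.load(n+'.npy',allow_pickle=True).item(); h=cv2.cvtColor(c['image'],cv2.COLOR_RGB2HSV); k,lab,st,ce=cv2.connectedComponentsWithStats(cv2.inRange(h,(l[0],100,40),(l[1],255,255)))
    for i in range(1,k):
        if st[i,4]>lim: print('cap wrist',st[i],onz(c,ce[i],.147)[0].round(4), 'pred px',proj(c,[.607,.0236,.147]))
c=cap('side'); h=cv2.cvtColor(c['image'],cv2.COLOR_RGB2HSV)
k,lab,st,ce=cv2.connectedComponentsWithStats(cv2.inRange(h,(55,80,30),(85,255,255)))
for i in range(1,k):
    if st[i,4]>15 and abs(ce[i][0]-330)<40: print('side green',st[i],ce[i].round(1))
print('pred cap side',proj(c,[[.607,.0236,.147],[.607,.0236,.133]]).round(1))
E
```

```text
[0.6059 0.0237 0.2506] 49.7667 [ 0.   0.3 -0.7]
wrist blue [ 296  137   67  111 5191] 0.119 [array([0.6057, 0.0232]), np.float64(1.4452), np.float64(0.1158), np.float64(6168.625), np.float64(10.4941)]
cap wrist [313 189  23  23 410] [0.6062 0.0241 0.147 ] pred px [[324.9809409 200.9734391]]
side green [326 186   7   5  29] [329.2 188. ]
side green [321 206  23  10  62] [332.4 212.5]
pred cap side [[328.6 187.1]
 [328.6 190.9]]
```

The cap is where an upright vial's should be in both views, and the blue dish's pose is unchanged.

```bash
python3 -c "
from rig import env
print(env.finish_job())"
```

```text
the job is handed in; nothing more can be done
None
```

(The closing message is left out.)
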